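Put away the diamond file and load the ware drawer with cut glass knobs

ROBOT

A 7-joint arm with a two-finger parallel gripper is mounted at the origin on the work surface. World frame = base frame: x ahead of the robot, y to its left, z up, the work surface at z = 0. Lengths are in m, angles in rad, forces in N, time in s.
With the tool pointing down it reaches from about 0.35 to 0.9 m from the base axis. Payload 7.2 kg.
Tool frame: the origin (TCP) lies on the centre line of the jaws, within the pads' length; the fingertips stand 11 mm ahead of it and the grasp point (between the pads) lies 8 mm behind it; z points along the fingers, y is the line along which they close (so a half turn about z gives the same grasp; the last joint's range is limited). The gripper opens to 88 mm and grips with 3 to 60 N. Pads are 20 mm wide; open, the fingers measure 115 mm over their backs; the gripper's body (75 mm by 178 mm) begins 61 mm behind the grasp point.
Start: joints at [-1.361, 0.411, -0.013, 1.596, 0.006, 1.134, -0.082], TCP at [0.171, 0.601, 0.234] pointing down, gripper open.
Joint ranges: [-2.95, 2.95], [-0.29, 1.99], [-1.47, 1.44], [0.14, 2.54], [-1.03, 4.17], [0.13, 1.85], [-2.86, 2.86]. Speed limits (rad/s): [2.39, 2.39, 3.01, 3.01, 3.14, 3.14, 3.14].

INTERFACE

Orientations are given as [roll, pitch, yaw] about the fixed x, y, z axes, in that order (R = Rz(yaw) Ry(pitch) Rx(roll)).
In Python, from plant import bot, imaging gives the robot as it stands. The module is installed in compiled form; this text tells all that it offers.
- The arm moves only by the shell command python3 -m crank 'ROWS' [OPENING] [FORCE]. ROWS is JSON, a list of rows, each an object with "delta_pos": the shift along the tool's x, y, z each as a share of 400 mm, from -1 to 1, a list of three; "delta_rot": the turn, a rotation vector about the tool's x, y, z each as a share of 30 degrees, from -1 to 1, a list of three. A call has 1 to 12 rows; each row is the pose to reach, as a shift and turn from the pose commanded when the call began, along the tool's axes at that moment; what a row does not reach only later rows make up. A row lasts 1/8 s, in which the tool goes at most 62.5 mm and 10.7 degrees, less where a joint would pass 70% of its speed; a pose out of reach is approached as far as the arm can. A call with a number of a shift or a turn outside -1 to 1 is refused whole. A call with a gripper value outside its range is refused whole. OPENING is the closure, from 0 (fully open) to 1 (shut), set as the call begins (- or left out, the last holds). The fingers move at their own pace and stop on an object; FORCE is the grip in N (left out, the last holds). Time passes only in rows, so rows that repeat a pose let the fingers close. It gives the time, the measured TCP pose, the force, the opening and the grip force at its end, in the units of the state.
- bot.read_state(): the state, without advancing time (a new reading comes with each control period).
- imaging.capture(name): name is "side" or "top" or "wrist"; returns a dict with "img" (420x560x3 uint8, red, green, blue), "K" (3x3 intrinsics, pixels), "xyz" and "orientation" of the camera in the world. Camera axes: x right, y up, looking along -z (the intrinsics and any distortion apply to the point x, -y, -z); pixel columns grow to the right and rows downward; lengths in m; the calibration is good to about 2 mm. The wrist camera is an equidistant fisheye: a pixel r from the principal point sees the ray r / f radians off the axis. A picture is of the moment at which its call begins. There is no depth.
- bot.close_job(): hands the job in; it is judged then, once.
The state is a dict: "time": time; "q": joint angles; "qvel": joint speeds; "joint_torque": joint torques, N m; "tool_pos": TCP position; "eef_rot": TCP orientation; "contact_force": force on the tool from outside, world axes, zero at the start; "wrist_torque": the same for the moment, N m; "gripper_width": opening from 0.0 (shut) to 1.0 (fully open); "gripper_force": force on a finger pad.
Only numpy, scipy, OpenCV 4.12 (cv2) and the standard library are available. Lean on these libraries where they do the work, as an engineer would, in place of code of your own. Each camera call takes 0.05 s, during which the arm holds its last target. There are 200 camera calls.

TASK

First put the flat diamond file that was left in the open drawer back into the empty slot of the wooden tool rack, blade first and pushed fully home up to its handle. Then take the glass knobs from the draining mat with a light grip, about 25 N and never over 35 N, and set them down in the wells of the drawer, one knob to a well, in any wells. When all the knobs are in, push the drawer gently shut, without slamming it and leaving the other things on the bench where they are.

Things in the scene. Friction and masses are not known exactly. Their poses are not given: they have to be found in the camera images.
- file: Flat diamond hand file: steel blade 95 long x 32 wide x 6 thick, black plastic handle 85 x 26 x 18, undersides flush, about 180 g. Origin: underside, midway across, at the shoulder where blade meets handle (the centre of mass is 10 ahead of it); x to the blade's tip, z out of its top. Starts lying flat on the well board in the open drawer, roughly parallel to the drawer's front.
- slot (a point): Mouth of the rack's empty slot: centre of the slot's floor at the rack's front face. x points into the slot, y across, z up. The slot is flat: 40 wide, 12 high, 104 deep, floor 44 above the table. The file is home when it lies flat in it with the shoulder of its handle against the rack's face (the 18 mm thick handle does not fit in).
- rack: Wooden tool rack, fixed: block 166 wide x 110 deep x 78 high. Origin: bottom of the middle of its front face, x into the rack, z up. The empty slot is at y = +40; the other, at y = -40, already holds a scraper whose dark wooden handle (22 wide, 16 thick) sticks out 83 in front.
- cabinet: Fixed steel drawer unit, 252 wide x 200 deep x 80 high; a felt disc lies on its top. Origin: bottom of the middle of its front face, x into the unit (the way the drawer shuts), z up.
- drawer (a joint): How far the drawer is pushed in, m: 0 fully pulled out (0 to 0.015 at the start), 0.160 shut against its stop. It slides in along the unit's x; about 1.5 N of friction, light damping, no spring. Front panel 248 wide, 15 thick, 6 to 68 above the table; side and back walls reach 50 above the table; inside 154 deep x 216 wide; well board top 21 above the table.
- drawer_handle (a point): Middle of the drawer's handle, a horizontal steel bar 100 long and 11 thick, its axis 35 in front of the panel, 36 above the table. x points into the unit, y along the bar; it moves with the drawer.
- well1 (a point): Well 1 of six in the drawer (front row, right (-y)): centre of its floor, 14 above the table. Round hole 48 across, 7 deep in the well board; wells are 64 apart; the outer ones lie 44 from the side walls, the front row 36 behind the panel, the rear row 54 from the back wall. x to the drawer's rear, z up; it moves with the drawer.
- well2 (a point): Well 2 of six in the drawer (front row, middle): centre of its floor, 14 above the table. Round hole 48 across, 7 deep in the well board; wells are 64 apart; the outer ones lie 44 from the side walls, the front row 36 behind the panel, the rear row 54 from the back wall. x to the drawer's rear, z up; it moves with the drawer.
- well3 (a point): Well 3 of six in the drawer (front row, left (+y)): centre of its floor, 14 above the table. Round hole 48 across, 7 deep in the well board; wells are 64 apart; the outer ones lie 44 from the side walls, the front row 36 behind the panel, the rear row 54 from the back wall. x to the drawer's rear, z up; it moves with the drawer.
- well4 (a point): Well 4 of six in the drawer (rear row, right (-y)): centre of its floor, 14 above the table. Round hole 48 across, 7 deep in the well board; wells are 64 apart; the outer ones lie 44 from the side walls, the front row 36 behind the panel, the rear row 54 from the back wall. x to the drawer's rear, z up; it moves with the drawer.
- well5 (a point): Well 5 of six in the drawer (rear row, middle): centre of its floor, 14 above the table. Round hole 48 across, 7 deep in the well board; wells are 64 apart; the outer ones lie 44 from the side walls, the front row 36 behind the panel, the rear row 54 from the back wall. x to the drawer's rear, z up; it moves with the drawer.
- well6 (a point): Well 6 of six in the drawer (rear row, left (+y)): centre of its floor, 14 above the table. Round hole 48 across, 7 deep in the well board; wells are 64 apart; the outer ones lie 44 from the side walls, the front row 36 behind the panel, the rear row 54 from the back wall. x to the drawer's rear, z up; it moves with the drawer.
- knob1: Cut glass knob 1, sea-green, eight-sided: 38 over the flats (41 over corners), 30 high, straight-sided for the lower 22, bevelled above; 90 g. Origin on its axis 15 above its base; z along the axis, x and y through flats. Starts upright on the black mat (4 thick, 230 x 180); may be absent (None). Chips if both finger pads together press over 70 N (35 N of grip).
- knob2: Cut glass knob 2, sea-green, eight-sided: 38 over the flats (41 over corners), 30 high, straight-sided for the lower 22, bevelled above; 90 g. Origin on its axis 15 above its base; z along the axis, x and y through flats. Starts upright on the black mat (4 thick, 230 x 180); may be absent (None). Chips if both finger pads together press over 70 N (35 N of grip).
- knob3: Cut glass knob 3, sea-green, eight-sided: 38 over the flats (41 over corners), 30 high, straight-sided for the lower 22, bevelled above; 90 g. Origin on its axis 15 above its base; z along the axis, x and y through flats. Starts upright on the black mat (4 thick, 230 x 180); may be absent (None). Chips if both finger pads together press over 70 N (35 N of grip).
- knob4: Cut glass knob 4, sea-green, eight-sided: 38 over the flats (41 over corners), 30 high, straight-sided for the lower 22, bevelled above; 90 g. Origin on its axis 15 above its base; z along the axis, x and y through flats. Starts upright on the black mat (4 thick, 230 x 180); may be absent (None). Chips if both finger pads together press over 70 N (35 N of grip).
- knob5: Cut glass knob 5, sea-green, eight-sided: 38 over the flats (41 over corners), 30 high, straight-sided for the lower 22, bevelled above; 90 g. Origin on its axis 15 above its base; z along the axis, x and y through flats. Starts upright on the black mat (4 thick, 230 x 180); may be absent (None). Chips if both finger pads together press over 70 N (35 N of grip).
- knob6: Cut glass knob 6, sea-green, eight-sided: 38 over the flats (41 over corners), 30 high, straight-sided for the lower 22, bevelled above; 90 g. Origin on its axis 15 above its base; z along the axis, x and y through flats. Starts upright on the black mat (4 thick, 230 x 180); may be absent (None). Chips if both finger pads together press over 70 N (35 N of grip).
- stone: Bystander, to be left where it is: a grey dressing stone stick 100 x 30 x 18 mm; origin at the centre of its underside.
- brush: Bystander, to be left where it is: a hand brush 190 mm long; origin at the centre of its underside (brush: lying along x, handle to -x).
- polish: Bystander, to be left where it is: a small bottle, 56 mm across, 130 mm tall; origin at the centre of its underside.
- cup: Bystander, to be left where it is: a white cup, 76 mm across, 90 mm tall; origin at the centre of its underside.
- feltwheel: Bystander, to be left where it is: a pale felt disc 80 mm across, 22 mm thick, lying on the drawer unit's top; origin at the centre of its underside.
- cork: Bystander, to be left where it is: a cork disc 64 mm across, 30 mm thick; origin at the centre of its underside.
There are look-alikes about, which are no part of the job. Leave any purple or yellow look-alike of the knob1 alone.

How it is judged:
By the outcome, as a careful person would: the job done as asked, in the order asked, and still so for the second after the job is handed in, with the robot touching nothing.
Of knob1, knob2, knob3, knob4, knob5, knob6 only 4 to 6 are there at a start; the rules pass over those that are not, and their reading is None.
At some moment in a run one of knob1, knob2, knob3, knob4, knob5, knob6 may be knocked a few centimetres aside while the robot is not near it.
Once in a run the grip may slacken for a moment while it holds something.
It also fails if it takes over 210 s, if anything falls off the work surface, if the arm or the gripper's body presses on something with over 40 N, if the wrist force passes 120 N, or if a joint passes its speed limit or range.

## Working session

There is one attempt and no reset: what is moved stays moved. The work goes in short steps, Python scripts to look and compute and a shell command to move; the robot and the scene stay as the last step left them, time stands still between calls to the robot, and variables do not carry over. Pictures are saved under pics/ and viewed, at most 14 in all, crops included, and the job is handed in when it is done.

```bash
mkdir -p pics
python3 - <<'E'
from plant import bot, imaging
import cv2
s=bot.read_state(); print(s)
for n in("top","side"):
    c=imaging.capture(n); print(n,c["K"],c["xyz"],c["orientation"],[k for k in c])
    cv2.imwrite(f"pics/{n}0.png",c["img"][:,:,::-1])
E
```

```text
{'time': 0.0, 'q': array([-1.36121773,  0.4118813 , -0.01271147,  1.59701269,  0.00558039,
        1.13430899, -0.0821872 ]), 'qvel': array([ 0.00133214,  0.00046503,  0.00130457,  0.00028224,  0.00075619,
        0.00112893, -0.00205446]), 'joint_torque': array([ 8.62983397e-04, -5.87983060e+01,  6.42550830e-01, -2.91059732e+01,
       -5.37432020e-02,  1.84275373e-02,  1.31476208e-04]), 'tool_pos': array([0.17128966, 0.6005727 , 0.23283349]), 'eef_rot': array([-3.14002044e+00,  9.41253406e-05,  2.86384260e+00]), 'contact_force': array([0.25978608, 0.25346118, 0.84673507]), 'wrist_torque': array([-0.0140303 ,  0.00229526,  0.00929585]), 'gripper_force': 0.0, 'gripper_width': 1.0014048909143012}
top [[487.57886301   0.         279.82493416]
 [  0.         487.57886301 216.25302099]
 [  0.           0.           1.        ]] [ 0.4386993  -0.01070564  1.41856964] [ 0.08529893 -0.00439132 -1.56239643] ['img', 'K', 'xyz', 'orientation']
side [[384.34110762   0.         274.81269367]
 [  0.         384.34110762 210.15086624]
 [  0.           0.           1.        ]] [-0.00618518 -0.65800243  0.85705917] [ 0.83935656  0.01107323 -0.72194146] ['img', 'K', 'xyz', 'orientation']
```

View pics/top0.png

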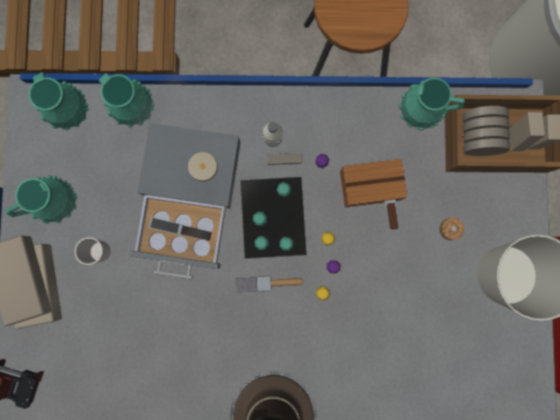

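View pics/side0.png

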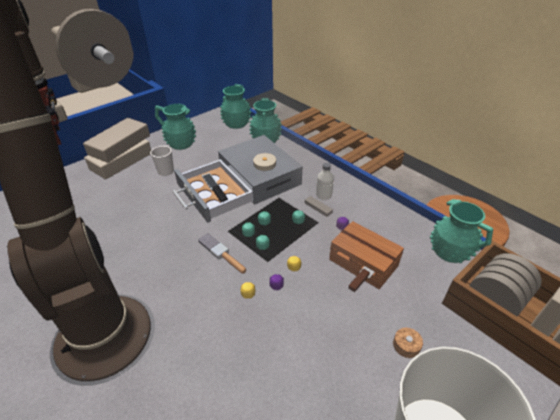

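The top view shows 4 green knobs at about (283,188), (259,218), (261,243) and (286,243). The drawer at (180,230) holds the dark file, and the rack is at (374,183) with the scraper handle at (392,215). The right slot holds the scraper, so the left one, near x≈360, should be the empty one. Purple and yellow look-alikes lie at (322,160), (334,267), (328,239) and (322,294).

```bash
cat > h.py <<'E'
import numpy as np, cv2
from scipy.spatial.transform import Rotation as Ro
from plant import bot, imaging
def R(rpy): return Ro.from_euler('xyz',rpy).as_matrix()
def cap(n,save=None):
    c=imaging.capture(n); c["n"]=n
    if save: cv2.imwrite(f"pics/{save}.png",c["img"][:,:,::-1])
    return c
def ray(c,uv):
    K=c["K"]; p=np.array([(uv[0]-K[0,2])/K[0,0],(uv[1]-K[1,2])/K[1,1]])
    if c["n"]=="wrist":
        r=np.hypot(*p); d=np.array([*(p*np.sinc(r/np.pi)),np.cos(r)])
    else: d=np.array([*p,1.])
    d=R(c["orientation"])@(d*[1,-1,-1]); return np.array(c["xyz"]),d/np.linalg.norm(d)
def onz(c,uv,z):
    o,d=ray(c,uv); return o+d*(z-o[2])/d[2]
def proj(c,P):
    d=(R(c["orientation"]).T@(np.asarray(P)-c["xyz"]))*[1,-1,-1]
    if c["n"]=="wrist":
        s=np.hypot(d[0],d[1]); th=np.arctan2(s,d[2]); p=d[:2]/max(s,1e-9)*th
    else: p=d[:2]/d[2]
    return c["K"][[0,1],[0,1]]*p+c["K"][:2,2]
def tri(obs):
    A=np.zeros((3,3));b=np.zeros(3)
    for c,uv in obs:
        o,d=ray(c,uv);M=np.eye(3)-np.outer(d,d);A+=M;b+=M@o
    return np.linalg.solve(A,b)
def blobs(c,lo,hi,amin=20,roi=None):
    hsv=cv2.cvtColor(c["img"],cv2.COLOR_RGB2HSV); m=cv2.inRange(hsv,np.array(lo),np.array(hi))
    if roi:
        z=np.zeros_like(m);x0,y0,x1,y1=roi;z[y0:y1,x0:x1]=m[y0:y1,x0:x1];m=z
    n,l,s,ce=cv2.connectedComponentsWithStats(m)
    return [(ce[i],s[i][4],(l==i)) for i in range(1,n) if s[i][4]>=amin]
def move(target,yaw=None,rpy=None):
    """shift in tool units (share of 400mm) and turn (share of 30deg) from measured pose"""
    s=bot.read_state(); Rt=R(s["eef_rot"]); d=Rt.T@(np.asarray(target)-s["tool_pos"])/0.4
    print("at",s["tool_pos"].round(4),s["eef_rot"].round(4),"dpos",d.round(4))
    if rpy is not None:
        w=Ro.from_matrix(Rt.T@R(rpy)).as_rotvec()/np.radians(30); print("drot",w.round(4))
E
python3 - <<'E'
from h import *
t=cap("top");s=cap("side")
for n,c,roi in(("top",t,(235,170,310,262)),("side",s,(220,190,320,262))):
    for b in blobs(c,(60,60,60),(95,255,255),20,roi): print(n,b[0].round(1),b[1],onz(c,b[0],.022).round(3))
cv2.imwrite("pics/tc.png",cv2.resize(t["img"][110:300,125:415,::-1],None,fx=2.7,fy=2.7,interpolation=cv2.INTER_CUBIC))
cv2.imwrite("pics/sc.png",cv2.resize(s["img"][120:310,160:450,::-1],None,fx=2.7,fy=2.7,interpolation=cv2.INTER_CUBIC))
E
```

```text
top [283.2 188.7] 162 [ 0.638 -0.025  0.022]
top [259.1 218.1] 160 [0.552 0.044 0.022]
top [260.8 242.5] 158 [0.482 0.038 0.022]
top [285.5 243.3] 159 [ 0.481 -0.033  0.022]
side [263.9 217.4] 156 [0.553 0.044 0.022]
side [297.8 216.6] 147 [ 0.636 -0.026  0.022]
side [248.  228.9] 166 [0.483 0.037 0.022]
side [262.2 241.6] 179 [ 0.481 -0.034  0.022]
```

View pics/tc.png

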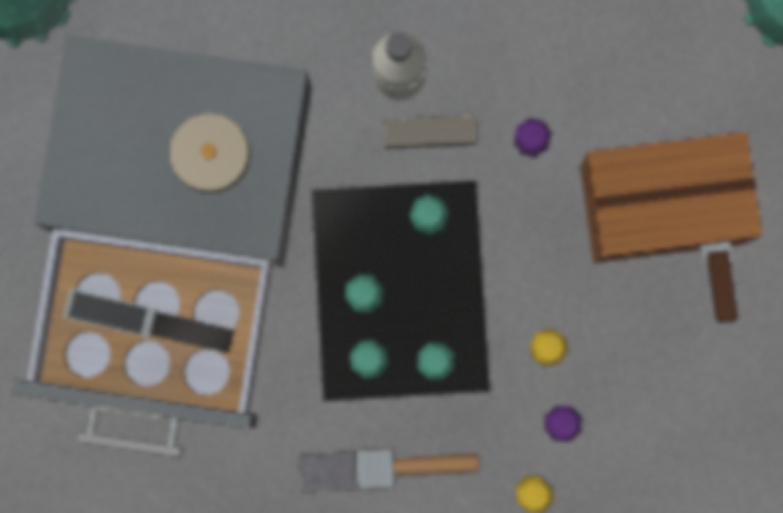

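View pics/sc.png

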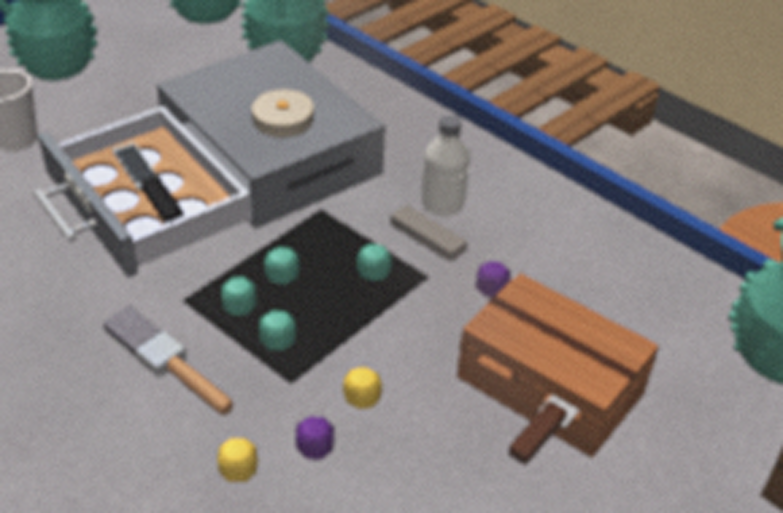

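Run:
```python
from h import *
t=cap("top");s=cap("side")
T=lambda x,y:(x/2.7+125-.3,y/2.7+110-.3); S=lambda x,y:(x/2.7+160-.3,y/2.7+120-.3)
for n,a,b in (("rackBL",(585,157),(518,277)),("rackBR",(747,134),(655,348)),("rackFL",(597,260),(466,325)),("rackFR",(761,236),(605,407)),
 ("fileEndH",(232,340),(173,212)),("fileTip",(71,302),(128,150)),("shoulder",(149,320),(150,180)),
 ("panelR",(253,420),(132,270)),("panelL",(17,386),(44,138)),("cabFR",(282,262),(255,184)),("cabFL",(40,225),(160,92)),("barR",(177,451),(70,237)),("barL",(82,438),(42,193))):
    P=tri([(t,T(*a)),(s,S(*b))]); print(n,P.round(3),"| top z.078",onz(t,T(*a),.078).round(3)[:2],"z.03",onz(t,T(*a),.03).round(3)[:2])
for i,p in enumerate([(207,371),(147,363),(88,354),(217,312),(157,303),(99,293)]): print("well",i+1,onz(t,T(*p),.014).round(3))
```

```text
rackBL [ 0.693 -0.188  0.075] | top z.078 [ 0.69  -0.186] z.03 [ 0.699 -0.192]
rackBR [ 0.714 -0.352  0.08 ] | top z.078 [ 0.716 -0.353] z.03 [ 0.726 -0.366]
rackFL [ 0.588 -0.202  0.084] | top z.078 [ 0.583 -0.198] z.03 [ 0.589 -0.205]
rackFR [ 0.609 -0.365  0.085] | top z.078 [ 0.61  -0.366] z.03 [ 0.616 -0.379]
fileEndH [0.498 0.179 0.048] | top z.078 [0.498 0.174] z.03 [0.5   0.181]
fileTip [0.541 0.352 0.025] | top z.078 [0.536 0.339] z.03 [0.539 0.352]
shoulder [0.521 0.268 0.033] | top z.078 [0.518 0.259] z.03 [0.521 0.269]
panelR [0.417 0.158 0.018] | top z.078 [0.417 0.151] z.03 [0.417 0.157]
panelL [0.45  0.395 0.066] | top z.078 [0.45  0.391] z.03 [0.45  0.405]
cabFR [0.579 0.123 0.081] | top z.078 [0.579 0.125] z.03 [0.584 0.129]
cabFL [0.616 0.374 0.072] | top z.078 [0.614 0.373] z.03 [0.621 0.387]
barR [0.384 0.234 0.039] | top z.078 [0.386 0.227] z.03 [0.384 0.236]
barL [0.4   0.331 0.04 ] | top z.078 [0.398 0.324] z.03 [0.396 0.336]
well 1 [0.468 0.209 0.014]
well 2 [0.476 0.273 0.014]
well 3 [0.485 0.336 0.014]
well 4 [0.531 0.2   0.014]
well 5 [0.54  0.264 0.014]
well 6 [0.55  0.326 0.014]
```

```bash
python3 -c "
from h import *
move([.46,.25,.26],rpy=[np.pi,0,np.radians(77)])"
```

```text
at [0.1714 0.6009 0.2334] [-3.1411  0.      2.8638] dpos [-0.9345 -0.6458 -0.0662]
drot [-7.0000e-04  8.0000e-04  2.9029e+00]
```

```bash
python3 -m crank '[{"delta_pos":[-0.23,-0.16,-0.03],"delta_rot":[0,0,0.33]},{"delta_pos":[-0.46,-0.32,-0.06],"delta_rot":[0,0,0.66]},{"delta_pos":[-0.7,-0.48,-0.066],"delta_rot":[0,0,1]},{"delta_pos":[-0.93,-0.645,-0.066],"delta_rot":[0,0,1]},{"delta_pos":[-0.93,-0.645,-0.066],"delta_rot":[0,0,1]},{"delta_pos":[-0.93,-0.645,-0.066],"delta_rot":[0,0,1]},{"delta_pos":[-0.93,-0.645,-0.066],"delta_rot":[0,0,1]},{"delta_pos":[-0.93,-0.645,-0.066],"delta_rot":[0,0,1]},{"delta_pos":[-0.93,-0.645,-0.066],"delta_rot":[0,0,1]}]' 0 20 && python3 -m crank '[{"delta_pos":[0,0,0],"delta_rot":[0,0,0.33]},{"delta_pos":[0,0,0],"delta_rot":[0,0,0.66]},{"delta_pos":[0,0,0],"delta_rot":[0,0,1]},{"delta_pos":[0,0,0],"delta_rot":[0,0,1]}]' && python3 -m crank '[{"delta_pos":[0,0,0],"delta_rot":[0,0,0.33]},{"delta_pos":[0,0,0],"delta_rot":[0,0,0.66]},{"delta_pos":[0,0,0],"delta_rot":[0,0,0.9]},{"delta_pos":[0,0,0],"delta_rot":[0,0,0.9]}]' && python3 -c "
from h import *
c=cap('wrist','w1'); print(c['K'],c['xyz'],c['orientation'])
print(bot.read_state())
move([.46,.25,.26],rpy=[np.pi,0,np.radians(77)])"
```

```text
time: 1.42
tool_pos: [0.4587, 0.2505, 0.2601]
eef_rot: [3.142, -0.0, 2.338]
contact_force: [-0.8, 1.2, 0.1]
gripper_width: 0.999
gripper_force: 0.0
time: 1.92
tool_pos: [0.457, 0.2531, 0.2598]
eef_rot: [-3.141, -0.0, 1.821]
contact_force: [0.3, 0.0, -0.7]
gripper_width: 1.002
gripper_force: 0.0
time: 2.42
tool_pos: [0.4576, 0.2521, 0.2599]
eef_rot: [-3.141, -0.0, 1.352]
contact_force: [0.3, -0.3, 0.3]
gripper_width: 1.003
gripper_force: 0.0
[[325.1922621    0.         276.41748666]
 [  0.         325.1922621  206.09969919]
 [  0.           0.           1.        ]] [0.47552003 0.32904801 0.41052584] [-0.29206752  0.00103408 -0.21868201]
{'time': 2.475, 'q': array([-0.96527037,  0.21638804,  0.44085702,  1.83159805, -0.10247207,
        1.11607431, -0.70646885]), 'qvel': array([ 0.00735373, -0.00074854,  0.00036152, -0.00147902,  0.00200146,
        0.0005543 ,  0.00369979]), 'joint_torque': array([-6.58966438e-02, -4.07759142e+01,  3.38458546e+00, -2.87738031e+01,
       -5.22441999e-02, -3.65471689e-02, -3.60015901e-01]), 'tool_pos': array([0.4577413 , 0.25193411, 0.25992749]), 'eef_rot': array([-3.14121568e+00, -3.40686117e-05,  1.35262095e+00]), 'contact_force': array([ 0.40870637,  0.35558418, -0.2152582 ]), 'wrist_torque': array([-0.07894906,  0.07026541,  0.00315913]), 'gripper_force': 0.0, 'gripper_width': 1.0028669113697926}
at [0.4577 0.2519 0.2599] [-3.1412 -0.      1.3526] dpos [-0.0035  0.0066 -0.0002]
drot [-0.0007 -0.0001  0.0166]
```

View pics/w1.png

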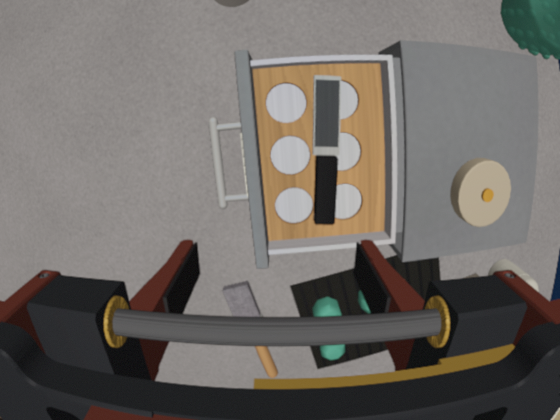

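Wrist view: the file is in the drawer with its black handle at (326,190), its shoulder at about (326,153) and its blade tip at (327,77). The six white wells sit at (286,103), (290,155), (294,206) in the front row and (345,100), (345,151), (345,201) in the rear row. I'll take a second view from above the grasp.

```bash
cat >> h.py <<'E'
def filepts(c,roi=None):
    """image points: handle end mid, shoulder mid, tip mid"""
    h=[b for b in blobs(c,(0,0,0),(179,255,48),150,roi)]
    h=max(h,key=lambda b:b[1]); m=h[2].astype(np.uint8)
    r=cv2.minAreaRect(cv2.findContours(m,0,2)[0][0]); return r
E
python3 - <<'E'
from h import *
c=cap('wrist')
r=filepts(c,(300,140,350,240)); print(r, cv2.boxPoints(r).round(1))
t=cap('top'); rt=filepts(t,(165,210,220,250)); print(rt)
g=cv2.cvtColor(c['img'],cv2.COLOR_RGB2GRAY); print(g[60:240:2,327])
g=cv2.cvtColor(c['img'],cv2.COLOR_RGB2HSV)
W=[b for b in blobs(c,(0,0,170),(179,45,255),150,(260,65,372,235))]
for b in W: print(b[0].round(1),b[1],onz(c,b[0],.014).round(4))
move([.505,.19,.17],rpy=[np.pi,0,np.radians(77)])
E
```

```text
((325.03057861328125, 189.1898193359375), (20.475990295410156, 66.33014678955078), 2.1610796451568604) [[313.5 221.9]
 [316.1 155.7]
 [336.5 156.4]
 [334.  222.7]]Traceback (most recent call last):
  File "<stdin>", line 4, in <module>
  File "h.py", line 43, in filepts
    h=max(h,key=lambda b:b[1]); m=h[2].astype(np.uint8)
ValueError: max() iterable argument is empty
```

```bash
python3 -m crank '[{"delta_pos":[-0.1,-0.075,0.1],"delta_rot":[0,0,0]},{"delta_pos":[-0.12,-0.15,0.2],"delta_rot":[0,0,0.01]},{"delta_pos":[-0.12,-0.15,0.225],"delta_rot":[0,0,0.01]},{"delta_pos":[-0.12,-0.15,0.225],"delta_rot":[0,0,0.01]}]' && python3 -c "
from h import *
c=cap('wrist','w2')
"
```

```text
time: 3.08
tool_pos: [0.3897, 0.2179, 0.1702]
eef_rot: [3.141, -0.0, 1.342]
contact_force: [-0.3, -0.8, 0.4]
gripper_width: 1.003
gripper_force: 0.0
```

View pics/w2.png

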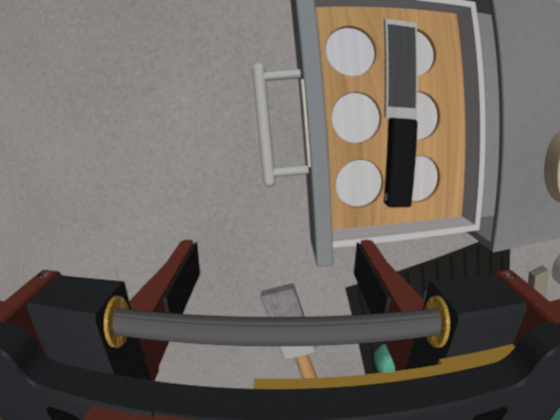

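The second view shows the handle at about (400,162), the shoulder at (402,117) and the tip at (403,20). I'll triangulate from the two views.

Run:
```python
from h import *
c=cap('wrist'); a=dict(c); a['xyz']=[0.47552003,0.32904801,0.41052584]; a['orientation']=[-0.29206752,0.00103408,-0.21868201]
import copy
a['img']=cv2.imread('pics/w1.png')[:,:,::-1].copy()
def ends(r):
    b=cv2.boxPoints(r); b=b[np.argsort(b[:,1])]; return b[:2].mean(0),b[2:].mean(0)
ra=filepts(a,(300,140,350,240)); rc=filepts(c,(370,100,430,220)); ea,ec=ends(ra),ends(rc); print(rc)
sh=tri([(a,ea[0]),(c,ec[0])]); en=tri([(a,ea[1]),(c,ec[1])]); print('shoulder',sh,'end',en)
print('at z.039/.03', onz(a,ea[0],.036),onz(a,ea[1],.036),onz(c,ec[0],.036),onz(c,ec[1],.036))
for k in (a,c):
    print([ (b[0].round(1),b[1],onz(k,b[0],.014).round(4)) for b in blobs(k,(0,0,150),(179,45,255),300,(260,65,372,235) if k is a else (325,20,445,210))])
tips=((327.5,77),(403,20.5)); print('tip',tri([(a,tips[0]),(c,tips[1])]))
h=sh-en; print('heading',np.degrees(np.arctan2(h[1],h[0])),np.linalg.norm(h))
```

```text
((398.8204040527344, 162.91159057617188), (27.593387603759766, 87.19510650634766), 3.012787342071533)
shoulder [0.52153432 0.26506762 0.02947604] end [0.50372008 0.18297304 0.030387  ]
at z.039/.03 [0.5208015  0.26595885 0.036     ] [0.50329837 0.18540952 0.036     ] [0.51895192 0.26593249 0.036     ] [0.50191969 0.18485114 0.036     ]
[(array([342.8, 127.8]), np.int32(1544), array([0.5504, 0.2929, 0.014 ])), (array([285.6, 102.8]), np.int32(1252), array([0.488 , 0.3368, 0.014 ])), (array([289.8, 154.5]), np.int32(1200), array([0.4796, 0.2737, 0.014 ])), (array([347. , 200.7]), np.int32(741), array([0.5394, 0.2001, 0.014 ])), (array([293.4, 204.7]), np.int32(1056), array([0.4708, 0.2098, 0.014 ]))]
[(array([348.2,  52.3]), np.int32(1803), array([0.4881, 0.3368, 0.014 ])), (array([418.3,  93.9]), np.int32(1635), array([0.5511, 0.286 , 0.014 ])), (array([353.4, 118. ]), np.int32(1848), array([0.4793, 0.2736, 0.014 ])), (array([422.5, 178.3]), np.int32(838), array([0.542 , 0.1999, 0.014 ])), (array([356.7, 183.1]), np.int32(1665), array([0.4708, 0.21  , 0.014 ]))]
tip [0.53980369 0.35595805 0.04059538]
heading 77.756823550063 0.08401010226468231
```

```bash
python3 -c "
from h import *
move([.5147,.2406,.10],rpy=[np.pi,0,np.radians(77.8)])"
```

```text
at [0.3907 0.2182 0.171 ] [ 3.1400e+00 -1.3000e-03  1.3408e+00] dpos [0.125  0.2888 0.1781]
drot [ 0.003  -0.0025 -0.0327]
```

```bash
python3 -m crank '[{"delta_pos":[0.06,0.14,0.03],"delta_rot":[0,0,-0.03]},{"delta_pos":[0.12,0.28,0.1],"delta_rot":[0,0,-0.033]},{"delta_pos":[0.125,0.289,0.178],"delta_rot":[0,0,-0.033]},{"delta_pos":[0.125,0.289,0.178],"delta_rot":[0,0,-0.033]},{"delta_pos":[0.125,0.289,0.178],"delta_rot":[0,0,-0.033]}]' 0.3 && python3 -c "
from h import *
move([.5147,.2406,.035],rpy=[np.pi,0,np.radians(77.8)])"
```

```text
time: 3.8
tool_pos: [0.5135, 0.24, 0.1001]
eef_rot: [3.141, -0.001, 1.358]
contact_force: [0.3, -0.7, 0.7]
gripper_width: 0.7
gripper_force: 0.0
at [0.5135 0.24   0.1001] [ 3.1409e+00 -7.0000e-04  1.3576e+00] dpos [0.002  0.0024 0.1628]
drot [ 0.0013 -0.0014 -0.0004]
```

```bash
python3 -m crank '[{"delta_pos":[0.002,0.002,0.08],"delta_rot":[0,0,0]},{"delta_pos":[0.002,0.002,0.14],"delta_rot":[0,0,0]},{"delta_pos":[0.002,0.002,0.163],"delta_rot":[0,0,0]},{"delta_pos":[0.002,0.002,0.163],"delta_rot":[0,0,0]}]' 0.3 && python3 -m crank '[{"delta_pos":[0,0,0],"delta_rot":[0,0,0]},{"delta_pos":[0,0,0],"delta_rot":[0,0,0]},{"delta_pos":[0,0,0],"delta_rot":[0,0,0]},{"delta_pos":[0,0,0],"delta_rot":[0,0,0]},{"delta_pos":[0,0,0],"delta_rot":[0,0,0]},{"delta_pos":[0,0,0],"delta_rot":[0,0,0]}]' 1 50
```

```text
time: 4.3
tool_pos: [0.5143, 0.2408, 0.0347]
eef_rot: [3.141, -0.001, 1.358]
contact_force: [-1.0, 0.4, 0.2]
gripper_width: 0.704
gripper_force: 0.0
time: 5.05
tool_pos: [0.5144, 0.2404, 0.0339]
eef_rot: [3.141, -0.0, 1.357]
contact_force: [0.8, -0.7, 3.7]
gripper_width: 0.293
gripper_force: 49.9
```

```bash
python3 -m crank '[{"delta_pos":[0,0,-0.1],"delta_rot":[0,0,0]},{"delta_pos":[0,0,-0.24],"delta_rot":[0,0,0]},{"delta_pos":[0,0,-0.38],"delta_rot":[0,0,0]},{"delta_pos":[0,0,-0.5],"delta_rot":[0,0,0]},{"delta_pos":[0,0,-0.5],"delta_rot":[0,0,0]},{"delta_pos":[0,0,-0.5],"delta_rot":[0,0,0]}]' && python3 -c "
from h import *
move([.48,-.20,.28],rpy=[np.pi,0,np.radians(7.4)])"
```

```text
time: 5.8
tool_pos: [0.5132, 0.2403, 0.2325]
eef_rot: [-3.14, 0.001, 1.358]
contact_force: [0.8, 0.5, -2.4]
gripper_width: 0.292
gripper_force: 49.9
at [0.5132 0.2403 0.2325] [-3.1401e+00  1.0000e-03  1.3577e+00] dpos [-1.0935  0.1514 -0.118 ]
drot [-1.4000e-03  3.4000e-03  2.3464e+00]
```

```bash
python3 -m crank '[{"delta_pos":[-0.1,0.01,-0.05],"delta_rot":[0,0,0.15]},{"delta_pos":[-0.22,0.03,-0.1],"delta_rot":[0,0,0.3]},{"delta_pos":[-0.35,0.05,-0.118],"delta_rot":[0,0,0.5]},{"delta_pos":[-0.48,0.07,-0.118],"delta_rot":[0,0,0.7]},{"delta_pos":[-0.61,0.09,-0.118],"delta_rot":[0,0,0.85]},{"delta_pos":[-0.74,0.11,-0.118],"delta_rot":[0,0,1]},{"delta_pos":[-0.85,0.13,-0.118],"delta_rot":[0,0,1]},{"delta_pos":[-0.95,0.15,-0.118],"delta_rot":[0,0,1]},{"delta_pos":[-1,0.15,-0.118],"delta_rot":[0,0,1]},{"delta_pos":[-1,0.15,-0.118],"delta_rot":[0,0,1]}]' && python3 -m crank '[{"delta_pos":[0,0,0],"delta_rot":[0,0,0.25]},{"delta_pos":[0,0,0],"delta_rot":[0,0,0.5]},{"delta_pos":[0,0,0],"delta_rot":[0,0,0.75]},{"delta_pos":[0,0,0],"delta_rot":[0,0,1]}]' && python3 -c "
from h import *
move([.48,-.20,.28],rpy=[np.pi,0,np.radians(7.4)])"
```

```text
time: 7.05
tool_pos: [0.4867, -0.1644, 0.2792]
eef_rot: [-3.139, 0.003, 0.83]
contact_force: [-0.5, 0.7, -1.5]
gripper_width: 0.293
gripper_force: 49.9
time: 7.55
tool_pos: [0.488, -0.1612, 0.2796]
eef_rot: [-3.14, 0.002, 0.308]
contact_force: [0.4, -0.0, -1.2]
gripper_width: 0.298
gripper_force: 49.9
at [ 0.488  -0.1612  0.2796] [-3.1404e+00  1.9000e-03  3.0790e-01] dpos [-0.0483  0.0863 -0.0009]
drot [-0.0019  0.0038  0.3414]
```

```bash
python3 -m crank '[{"delta_pos":[-0.03,0.04,0],"delta_rot":[0,0,0.2]},{"delta_pos":[-0.05,0.09,0],"delta_rot":[0,0,0.34]},{"delta_pos":[-0.05,0.09,0],"delta_rot":[0,0,0.34]},{"delta_pos":[-0.05,0.09,0],"delta_rot":[0,0,0.34]}]' && python3 -c "
from h import *
c=cap('wrist','w3');print(list(c['xyz']),list(c['orientation']))"
```

```text
time: 8.05
tool_pos: [0.4801, -0.2031, 0.2804]
eef_rot: [-3.141, 0.001, 0.133]
contact_force: [-0.4, 0.1, -1.9]
gripper_width: 0.292
gripper_force: 49.9
[np.float64(0.5593357698784494), np.float64(-0.1928815007757873), np.float64(0.43098466590719187)] [np.float64(-0.29324821365703435), np.float64(0.0004764442106741651), np.float64(-1.43703127022247)]
```

View pics/w3.png

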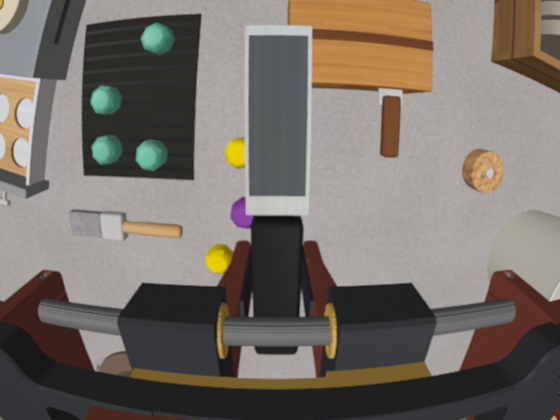

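```bash
python3 -m crank '[{"delta_pos":[0,-0.1,0],"delta_rot":[0,0,0]},{"delta_pos":[-0.02,-0.14,0],"delta_rot":[0,0,0]},{"delta_pos":[-0.02,-0.14,0],"delta_rot":[0,0,0]},{"delta_pos":[-0.02,-0.14,0],"delta_rot":[0,0,0]}]'
python3 - <<'E'
from h import *
s=bot.read_state();print(s['tool_pos'],s['eef_rot'])
c=cap('wrist','w4');print(list(c['xyz']),list(c['orientation']))
# held file: blade light rim corners -> tool frame
zt=s['tool_pos'][2]-.0075
for uv in ((248,28),(310,28),(248,212),(308,212)):
    print(uv,((R(s['eef_rot']).T@(onz(c,uv,zt)-s['tool_pos']))*1000).round(1))
E
```

```text
time: 8.6
tool_pos: [0.4651, -0.1493, 0.2811]
eef_rot: [3.141, -0.001, 0.133]
contact_force: [-0.9, -0.4, -2.1]
gripper_width: 0.295
gripper_force: 49.9
[ 0.46510943 -0.14933121  0.28107816] [ 3.14149804e+00 -8.22469378e-04  1.32948515e-01]
[np.float64(0.54408249190058), np.float64(-0.13914440506673983), np.float64(0.4317513791826734)] [np.float64(-0.29175009615276026), np.float64(-4.9190590295955516e-05), np.float64(-1.4375929822196918)]
(248, 28) [121.2 -13.2   7.6]
(310, 28) [121.3  16.5   7.6]
(248, 212) [ 29.  -14.2   7.5]
(308, 212) [29.  16.6  7.5]
```

View pics/w4.png

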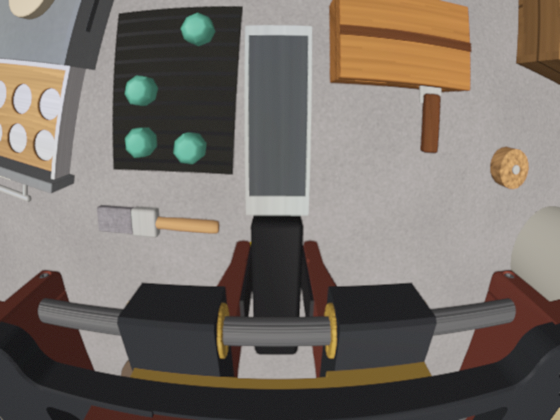

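The blade is centred in the hand. In w4 the rack's top face spans from about (332,0) to (470,90), and the scraper handle is at (430,120). Next I'll find the rack's front edges numerically.

Run:
```python
import cv2,numpy as np
im=cv2.imread('pics/w4.png')
for x in (345,370,395,455): print(x,[tuple(int(v) for v in im[y,x][::-1]) for y in range(66,98,2)])
for y in (20,60): print(y,[tuple(int(v) for v in im[y,x][::-1]) for x in range(322,344,2)],[tuple(int(v) for v in im[y,x][::-1]) for x in range(460,478,2)])
cv2.imwrite('pics/w4c.png',cv2.resize(im[0:130,320:480],None,fx=4.5,fy=4.5,interpolation=cv2.INTER_CUBIC))
```

```text
345 [(193, 139, 77), (183, 130, 73), (188, 134, 73), (192, 138, 76), (197, 142, 80), (185, 130, 71), (114, 74, 41), (106, 70, 38), (97, 65, 39), (154, 146, 141), (170, 166, 164), (174, 170, 168), (171, 167, 164), (167, 163, 160), (170, 165, 163), (170, 166, 163)]
370 [(196, 141, 79), (194, 140, 79), (191, 136, 76), (189, 134, 74), (193, 139, 77), (199, 144, 79), (177, 124, 70), (119, 78, 41), (117, 77, 42), (104, 79, 62), (165, 159, 155), (171, 166, 164), (170, 166, 163), (166, 162, 159), (170, 166, 163), (167, 163, 160)]
395 [(192, 136, 76), (196, 140, 78), (193, 138, 77), (190, 136, 76), (188, 132, 75), (192, 135, 74), (199, 143, 80), (179, 124, 68), (108, 70, 40), (97, 62, 35), (106, 84, 70), (168, 164, 161), (174, 169, 167), (169, 164, 162), (168, 164, 161), (167, 164, 161)]
455 [(192, 136, 77), (197, 139, 78), (194, 137, 76), (188, 132, 73), (193, 136, 76), (195, 137, 77), (195, 139, 79), (197, 140, 78), (201, 143, 79), (193, 137, 75), (193, 136, 77), (148, 100, 54), (99, 71, 51), (166, 161, 158), (173, 168, 166), (170, 165, 162)]
20 [(170, 165, 163), (172, 168, 166), (173, 169, 166), (169, 160, 156), (134, 93, 60), (127, 83, 43), (123, 81, 43), (135, 89, 50), (142, 96, 52), (176, 122, 67), (187, 133, 74)] [(191, 134, 76), (188, 131, 72), (186, 131, 71), (186, 129, 72), (175, 130, 96), (161, 157, 155), (164, 160, 158), (165, 161, 159), (166, 162, 159)]
60 [(171, 167, 164), (169, 165, 163), (172, 168, 165), (171, 165, 162), (148, 109, 79), (144, 96, 51), (136, 91, 49), (134, 91, 49), (143, 97, 53), (166, 114, 61), (183, 131, 71)] [(196, 139, 77), (197, 140, 78), (196, 138, 76), (196, 139, 78), (196, 138, 76), (171, 140, 121), (163, 160, 157), (167, 163, 160), (168, 163, 161)]
```

View pics/w4c.png

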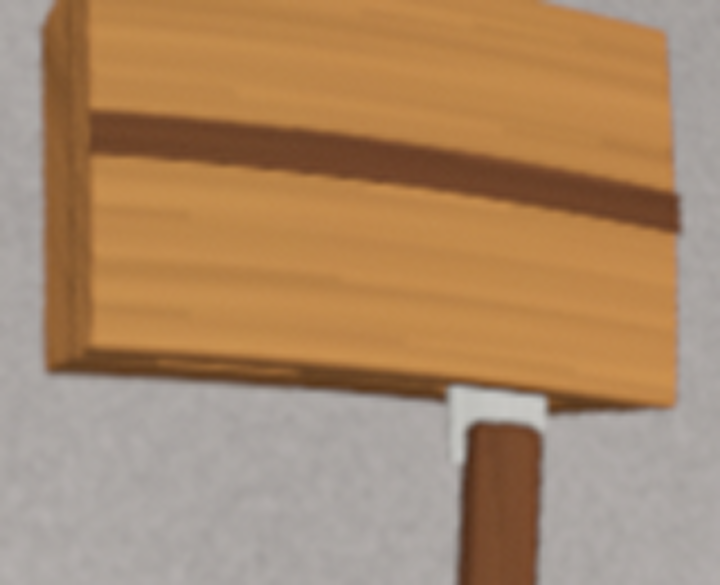

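The crop shows the slot mouth as a light strip at about (355–386, 81–83) in w4 pixels. The top front corners are at (340,77) and (470,90).

Run:
```python
from h import *
c=dict(n='wrist',K=np.array([[325.192,0,276.417],[0,325.192,206.1],[0,0,1]]),xyz=np.array([0.54408249,-0.1391444,0.4317514]),orientation=[-0.29175,-4.9e-05,-1.437593])
c3=dict(c,xyz=np.array([0.55933577,-0.1928815,0.43098467]),orientation=[-0.293248,0.000476,-1.437031])
L=onz(c,(340.4,77.3),.078);Rr=onz(c,(470.4,90),.078);print(L,Rr,np.linalg.norm(L-Rr))
print('tri right',tri([(c,(470.4,90)),(c3,(431.3,91))]))
v=L-Rr;yaw=np.arctan2(-v[0],v[1]);print('yaw',np.degrees(yaw))
m=(L+Rr)/2; ex=np.array([np.cos(yaw),np.sin(yaw),0]);ey=np.array([-ex[1],ex[0],0])
sl=m+.04*ey;print('slot from edges',sl)
for uv in((355.5,81),(386.3,83.5),(370.9,82)):print(uv,onz(c,uv,.050), 'rack y',(onz(c,uv,.05)-m)@ey)
print('scraper',[(onz(c,uv,.056)-m)@ey for uv in((422.5,110),(439.5,110))])
for P,u in (((-.1488,0,0),0),):
    pass
pre=sl-.15*ex; print('pre TCP',pre)
move([pre[0],pre[1],.28],rpy=[np.pi,0,yaw])
```

```text
[ 0.59174557 -0.20241557  0.078     ] [ 0.61497031 -0.36598848  0.078     ] 0.1652134517007839
tri right [ 0.6132672  -0.36102261  0.08580453]
yaw 8.081070330221829
slot from edges [ 0.59773497 -0.24459922  0.078     ]
(355.5, 81) [ 0.59454419 -0.22594526  0.05      ] rack y 0.05891726669482918
(386.3, 83.5) [ 0.59941408 -0.26416024  0.05      ] rack y 0.020397176237580052
(370.9, 82) [ 0.59713071 -0.24476282  0.05      ] rack y 0.03992296535436869
scraper [np.float64(-0.026080821364822256), np.float64(-0.050335483080591256)]
pre TCP [ 0.44922445 -0.26568534  0.078     ]
at [ 0.4651 -0.1497  0.281 ] [ 3.1412e+00 -5.0000e-04  1.3210e-01] dpos [-0.0774  0.2823  0.0026]
drot [ 0.0007 -0.001  -0.0171]
```

```bash
python3 -m crank '[{"delta_pos":[-0.04,0.13,0],"delta_rot":[0,0,-0.017]},{"delta_pos":[-0.077,0.25,0],"delta_rot":[0,0,-0.017]},{"delta_pos":[-0.077,0.281,0.1],"delta_rot":[0,0,-0.017]},{"delta_pos":[-0.077,0.281,0.22],"delta_rot":[0,0,-0.017]},{"delta_pos":[-0.077,0.281,0.34],"delta_rot":[0,0,-0.017]},{"delta_pos":[-0.077,0.281,0.46],"delta_rot":[0,0,-0.017]},{"delta_pos":[-0.077,0.281,0.5],"delta_rot":[0,0,-0.017]},{"delta_pos":[-0.077,0.281,0.5],"delta_rot":[0,0,-0.017]},{"delta_pos":[-0.077,0.281,0.5],"delta_rot":[0,0,-0.017]}]'
python3 - <<'E'
from h import *
yaw=np.radians(8);ex=np.array([np.cos(yaw),np.sin(yaw),0]);m=np.array([.5973,-.2442,.0605])
move(m-.15*ex,rpy=[np.pi,0,yaw]); c=cap('side','s2')
cv2.imwrite('pics/s2c.png',cv2.resize(c['img'][200:330,260:440,::-1],None,fx=4.2,fy=4.2,interpolation=cv2.INTER_CUBIC))
w=cap('wrist','w5');print(w['xyz'],w['orientation'])
E
```

```text
time: 9.78
tool_pos: [0.45, -0.2656, 0.0824]
eef_rot: [3.14, -0.002, 0.141]
contact_force: [0.3, 0.3, -2.1]
gripper_width: 0.294
gripper_force: 49.9
at [ 0.45   -0.2656  0.0824] [ 3.1402e+00 -2.1000e-03  1.4080e-01] dpos [-0.0029 -0.0018  0.0547]
drot [ 0.0026 -0.0041  0.0022]
[ 0.52867266 -0.25441349  0.23330658] [-2.89963275e-01 -1.25741091e-03 -1.42941601e+00]
```

View pics/s2c.png

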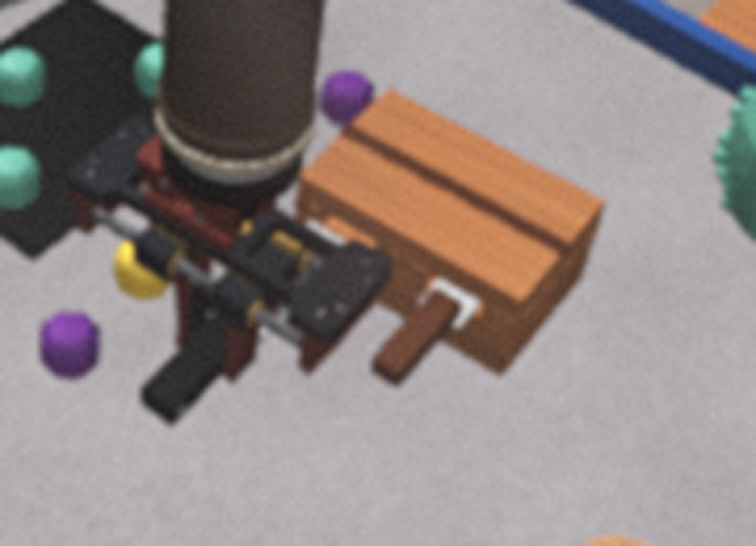

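The side crop shows the file in front of the rack, its blade tip beside the slot at crop (325,232). It is lined up with the slot, so I'll lower and insert gently.

```bash
python3 -m crank '[{"delta_pos":[-0.003,-0.002,0.03],"delta_rot":[0,0,0]},{"delta_pos":[-0.003,-0.002,0.054],"delta_rot":[0,0,0]},{"delta_pos":[-0.003,-0.002,0.054],"delta_rot":[0,0,0]},{"delta_pos":[0.02,-0.002,0.054],"delta_rot":[0,0,0]},{"delta_pos":[0.05,-0.002,0.054],"delta_rot":[0,0,0]},{"delta_pos":[0.075,-0.002,0.054],"delta_rot":[0,0,0]},{"delta_pos":[0.09,-0.002,0.054],"delta_rot":[0,0,0]},{"delta_pos":[0.1,-0.002,0.054],"delta_rot":[0,0,0]},{"delta_pos":[0.1,-0.002,0.054],"delta_rot":[0,0,0]}]'
python3 - <<'E'
from h import *
yaw=np.radians(8);ex=np.array([np.cos(yaw),np.sin(yaw),0]);m=np.array([.5973,-.2442,.0605])
move(m-.026*ex,rpy=[np.pi,0,yaw]);w=cap('wrist','w6')
cv2.imwrite('pics/w6c.png',cv2.resize(w['img'][0:250,180:430,::-1],None,fx=2.4,fy=2.4,interpolation=cv2.INTER_CUBIC))
print(bot.read_state()['wrist_torque'])
E
```

```text
time: 11.0
tool_pos: [0.4885, -0.2582, 0.0592]
eef_rot: [3.142, 0.0, 0.141]
contact_force: [-0.9, 0.2, -1.2]
gripper_width: 0.292
gripper_force: 49.9
at [ 0.4885 -0.2582  0.0592] [3.1416e+00 1.0000e-04 1.4130e-01] dpos [ 0.2091  0.0036 -0.0033]
drot [0.     0.0003 0.0032]
[-0.01909117  0.18369626 -0.0287581 ]
```

View pics/w6c.png

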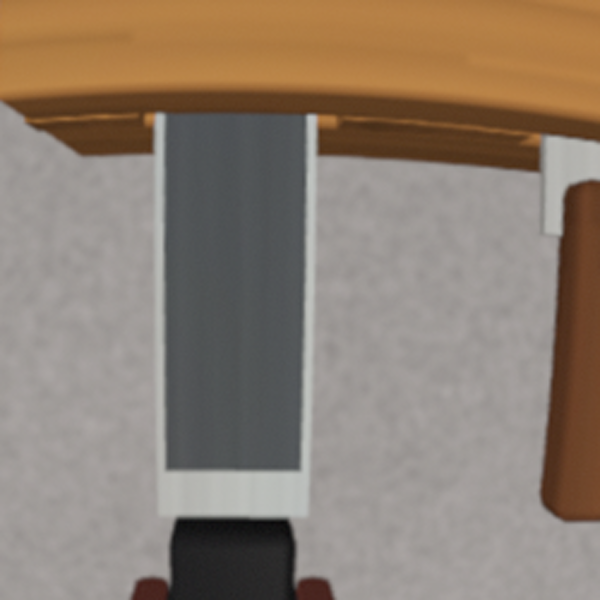

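The blade tip is inside the slot. The slot spans crop x 143–337 and the blade 155–317, so it is within 1 mm of centre. Pushing on.

```bash
python3 -m crank '[{"delta_pos":[0.03,0.003,0],"delta_rot":[0,0,0]},{"delta_pos":[0.06,0.003,0],"delta_rot":[0,0,0]},{"delta_pos":[0.09,0.003,0],"delta_rot":[0,0,0]},{"delta_pos":[0.12,0.003,0],"delta_rot":[0,0,0]},{"delta_pos":[0.15,0.003,0],"delta_rot":[0,0,0]},{"delta_pos":[0.17,0.003,0],"delta_rot":[0,0,0]},{"delta_pos":[0.18,0.003,0],"delta_rot":[0,0,0]},{"delta_pos":[0.19,0.003,0],"delta_rot":[0,0,0]},{"delta_pos":[0.19,0.003,0],"delta_rot":[0,0,0]}]'
```

```text
time: 12.18
tool_pos: [0.5639, -0.2488, 0.0592]
eef_rot: [3.142, -0.0, 0.141]
contact_force: [0.2, 0.1, -1.3]
gripper_width: 0.291
gripper_force: 49.9
```

```bash
python3 -m crank '[{"delta_pos":[0.005,0,0],"delta_rot":[0,0,0]},{"delta_pos":[0.01,0,0],"delta_rot":[0,0,0]},{"delta_pos":[0.01,0,0],"delta_rot":[0,0,0]}]'; python3 -m crank '[{"delta_pos":[0.005,0,0],"delta_rot":[0,0,0]},{"delta_pos":[0.005,0,0],"delta_rot":[0,0,0]}]'
```

```text
time: 12.55
tool_pos: [0.568, -0.2481, 0.0592]
eef_rot: [-3.142, -0.0, 0.141]
contact_force: [0.2, -0.2, -2.3]
gripper_width: 0.293
gripper_force: 49.9
time: 12.8
tool_pos: [0.5699, -0.2478, 0.0592]
eef_rot: [-3.142, -0.0, 0.141]
contact_force: [-0.4, 0.4, -0.8]
gripper_width: 0.297
gripper_force: 49.9
```

```bash
for i in 1; do python3 -m crank '[{"delta_pos":[0.004,0,0],"delta_rot":[0,0,0]},{"delta_pos":[0.007,0,0],"delta_rot":[0,0,0]},{"delta_pos":[0.007,0,0],"delta_rot":[0,0,0]}]'; done;  python3 -m crank '[{"delta_pos":[0.003,0,0],"delta_rot":[0,0,0]},{"delta_pos":[0.005,0,0],"delta_rot":[0,0,0]},{"delta_pos":[0.005,0,0],"delta_rot":[0,0,0]}]'
```

```text
time: 13.18
tool_pos: [0.5706, -0.2478, 0.059]
eef_rot: [-3.14, 0.003, 0.14]
contact_force: [-6.3, 0.2, 2.5]
gripper_width: 0.291
gripper_force: 49.9
time: 13.55
tool_pos: [0.5706, -0.2479, 0.0588]
eef_rot: [-3.139, 0.006, 0.139]
contact_force: [-12.0, 0.6, 5.5]
gripper_width: 0.292
gripper_force: 49.9
```

Contact shows the shoulder is against the rack face. I'll relax slightly, release and rise.

```bash
python3 -m crank '[{"delta_pos":[-0.003,0,0.002],"delta_rot":[0,0,0]},{"delta_pos":[-0.003,0,0.002],"delta_rot":[0,0,0]}]' && python3 -m crank '[{"delta_pos":[0,0,0],"delta_rot":[0,0,0]},{"delta_pos":[0,0,0],"delta_rot":[0,0,0]},{"delta_pos":[0,0,0],"delta_rot":[0,0,0]}]' 0.5 && python3 -m crank '[{"delta_pos":[0,0,-0.08],"delta_rot":[0,0,0]},{"delta_pos":[0,0,-0.2],"delta_rot":[0,0,0]},{"delta_pos":[0,0,-0.35],"delta_rot":[0,0,0]},{"delta_pos":[-0.1,0,-0.45],"delta_rot":[0,0,0]},{"delta_pos":[-0.2,0,-0.45],"delta_rot":[0,0,0]},{"delta_pos":[-0.3,-0.0,-0.45],"delta_rot":[0,0,0]},{"delta_pos":[-0.3,-0.0,-0.45],"delta_rot":[0,0,0]}]'
python3 - <<'E'
from h import *
w=cap('wrist','w7');print(w['xyz'],w['orientation'])
E
```

```text
time: 13.8
tool_pos: [0.5706, -0.248, 0.0581]
eef_rot: [-3.14, 0.004, 0.14]
contact_force: [-8.9, -0.6, 2.4]
gripper_width: 0.291
gripper_force: 49.9
time: 14.18
tool_pos: [0.5739, -0.2472, 0.0586]
eef_rot: [3.141, -0.001, 0.142]
contact_force: [0.3, 0.6, 0.1]
gripper_width: 0.5
gripper_force: 0.0
time: 15.05
tool_pos: [0.4522, -0.265, 0.239]
eef_rot: [-3.14, -0.002, 0.138]
contact_force: [-0.1, 1.0, -0.2]
gripper_width: 0.497
gripper_force: 0.0
[ 0.53107717 -0.25471576  0.38979877] [-2.90945661e-01  1.42672017e-03 -1.43266077e+00]
```

View pics/w7.png

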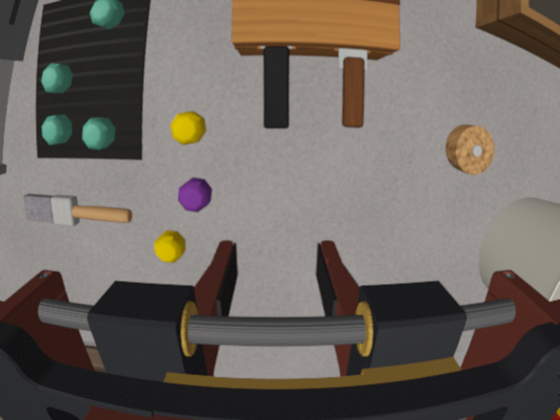

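The file is home: its black handle is flush to the rack face at (276,50), beside the scraper. Now the knobs, starting with a fresh measurement.

```bash
cat >> h.py <<'E'
def knobs(z=.02):
    t=cap("top");s=cap("side");out=[]
    A=blobs(t,(60,60,60),(95,255,255),40,(130,165,312,285)); B=blobs(s,(60,60,60),(95,255,255),40,(150,150,345,290))
    for a in A:
        pa=onz(t,a[0],z); best=min(B,key=lambda b:np.linalg.norm(onz(s,b[0],z)-pa),default=None)
        d=np.linalg.norm(onz(s,best[0],z)-pa) if best else 9
        print("knob top",pa.round(4)[:2],a[1],"both" if d<.015 else "top only", (tri([(t,a[0]),(s,best[0])]).round(4) if d<.015 else ""))
Y=np.radians(-7.8)
E
python3 - <<'E'
from h import *
knobs()
move([.481,-.0335,.239],rpy=[np.pi,0,Y])
E
```

```text
knob top [ 0.638 -0.025] 167 both [ 0.6364 -0.0234  0.0162]
knob top [0.5525 0.0434] 170 both [0.5524 0.0433 0.0221]
knob top [0.4824 0.0378] 167 both [0.4827 0.0375 0.0217]
knob top [ 0.4807 -0.0331] 166 both [ 0.481  -0.0333  0.022 ]
at [ 0.4557 -0.2639  0.2387] [ 3.1414e+00 -1.1000e-03  1.4210e-01] dpos [ 0.1443 -0.5611 -0.0007]
drot [ 1.000e-04 -2.100e-03  5.314e-01]
```

```bash
python3 -m crank '[{"delta_pos":[0.03,-0.12,0],"delta_rot":[0,0,0.15]},{"delta_pos":[0.07,-0.27,0.1],"delta_rot":[0,0,0.35]},{"delta_pos":[0.11,-0.42,0.2],"delta_rot":[0,0,0.53]},{"delta_pos":[0.144,-0.56,0.3],"delta_rot":[0,0,0.53]},{"delta_pos":[0.144,-0.56,0.4],"delta_rot":[0,0,0.53]},{"delta_pos":[0.144,-0.56,0.4],"delta_rot":[0,0,0.53]},{"delta_pos":[0.144,-0.56,0.4],"delta_rot":[0,0,0.53]}]' 0.34 25
python3 - <<'E'
from h import *
c=cap('wrist','w8')
print(bot.read_state()['q'][6])
b=[k for k in blobs(c,(60,60,60),(95,255,255),300)]
for k in b: print(k[0],k[1],onz(c,k[0],.022))
move([.481,-.0335,.025],rpy=[np.pi,0,Y])
E
```

```text
time: 16.08
tool_pos: [0.481, -0.0359, 0.0795]
eef_rot: [3.14, -0.001, -0.137]
contact_force: [0.0, 0.5, 1.9]
gripper_width: 0.661
gripper_force: 0.0
-1.1974695308603414
[225.30749014  12.48751643] 1522 [ 0.6300831  -0.02397102  0.022     ]
[145.88101604 140.22058824] 2992 [0.55595146 0.04209925 0.022     ]
[270.04222074 223.31981383] 3008 [ 0.4865116  -0.03264258  0.022     ]
[173.9556597  232.91528479] 2774 [0.48830408 0.03628452 0.022     ]
at [ 0.4814 -0.0361  0.0801] [ 3.1412e+00 -2.5000e-03 -1.3840e-01] dpos [-0.0023 -0.0065  0.1377]
drot [ 0.0008 -0.0048 -0.0042]
```

View pics/w8.png

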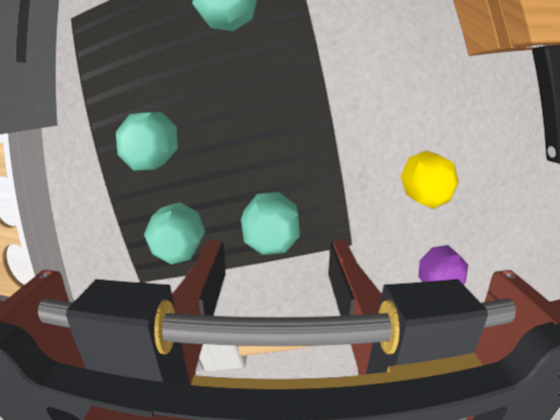

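The knob under the gripper is at (270,223) and centred between the jaws. Its corners seem to face the pads, so I'll measure the flat angle.

```bash
cat >> h.py <<'E'
def flats(c,z=.022,n=4):
    """knob outlines cast on plane z; octagon phase (deg, world) from hull edge directions weighted by length"""
    for k in blobs(c,(60,60,60),(95,255,255),600):
        h=cv2.convexHull(cv2.findContours(k[2].astype(np.uint8),0,1)[0][0])[:,0].astype(float)
        if h[:,1].min()<2: continue
        P=np.array([onz(c,p,z)[:2] for p in h]); th=np.radians(np.arange(0,180,1.5))
        w=[np.ptp(P@[np.cos(a),np.sin(a)])*1000 for a in th]
        f=np.sum(w*np.exp(8j*th)); ph=(np.degrees(np.angle(-f))/8)
        print("centre",onz(c,k[0],z).round(4),"flat normals at",round(ph,1),"+45k  amp",round(abs(f)/len(th)*2,2),"w",round(min(w),1),round(max(w),1))
E
python3 - <<'E'
from h import *
c=cap('wrist'); flats(c)
E
```

```text
centre [0.5559 0.0421 0.022 ] flat normals at -8.4 +45k  amp 1.14 w 39.8 48.7
centre [ 0.4864 -0.0326  0.022 ] flat normals at -1.8 +45k  amp 1.07 w 39.6 47.2
centre [0.4883 0.0363 0.022 ] flat normals at 7.0 +45k  amp 0.86 w 40.1 50.5
```

```bash
python3 -m crank '[{"delta_pos":[-0.001,-0.008,0.06],"delta_rot":[0,0,-0.1]},{"delta_pos":[-0.001,-0.008,0.11],"delta_rot":[0,0,-0.1]},{"delta_pos":[-0.001,-0.008,0.138],"delta_rot":[0,0,-0.1]},{"delta_pos":[-0.001,-0.008,0.138],"delta_rot":[0,0,-0.1]}]' 0.34 25 && python3 -m crank '[{"delta_pos":[0,0,0],"delta_rot":[0,0,0]},{"delta_pos":[0,0,0],"delta_rot":[0,0,0]},{"delta_pos":[0,0,0],"delta_rot":[0,0,0]},{"delta_pos":[0,0,0],"delta_rot":[0,0,0]},{"delta_pos":[0,0,0],"delta_rot":[0,0,0]}]' 1 25
```

```text
time: 16.68
tool_pos: [0.4804, -0.0318, 0.0238]
eef_rot: [-3.141, -0.001, -0.085]
contact_force: [-0.1, 0.2, 0.4]
gripper_width: 0.661
gripper_force: 0.0
time: 17.3
tool_pos: [0.4806, -0.0312, 0.0238]
eef_rot: [-3.141, -0.001, -0.084]
contact_force: [-0.4, 0.3, 6.9]
gripper_width: 0.43
gripper_force: 24.9
```

```bash
python3 -m crank '[{"delta_pos":[0,0,-0.08],"delta_rot":[0,0,0]},{"delta_pos":[0,0,-0.2],"delta_rot":[0,0,0]},{"delta_pos":[0,0,-0.3],"delta_rot":[0,0,0]},{"delta_pos":[0,0,-0.3],"delta_rot":[0,0,0]}]' && python3 -c "
from h import *
move([.534,.2013,.14],rpy=[np.pi,0,Y])"
```

```text
time: 17.8
tool_pos: [0.4817, -0.031, 0.1455]
eef_rot: [-3.14, -0.005, -0.084]
contact_force: [0.4, 0.3, -1.4]
gripper_width: 0.431
gripper_force: 24.9
at [ 0.4817 -0.031   0.1455] [-3.1397 -0.0045 -0.0836] dpos [ 0.0817 -0.5895  0.0151]
drot [-0.0038 -0.0085  0.1004]
```

```bash
python3 -m crank '[{"delta_pos":[0.01,-0.1,0],"delta_rot":[0,0,0.1]},{"delta_pos":[0.03,-0.24,0],"delta_rot":[0,0,0.1]},{"delta_pos":[0.05,-0.38,0],"delta_rot":[0,0,0.1]},{"delta_pos":[0.07,-0.52,0],"delta_rot":[0,0,0.1]},{"delta_pos":[0.082,-0.59,0.02],"delta_rot":[0,0,0.1]},{"delta_pos":[0.082,-0.59,0.1],"delta_rot":[0,0,0.1]},{"delta_pos":[0.082,-0.59,0.18],"delta_rot":[0,0,0.1]},{"delta_pos":[0.082,-0.59,0.18],"delta_rot":[0,0,0.1]}]'
python3 - <<'E'
from h import *
move([.534,.2013,.035],rpy=[np.pi,0,Y])
c=cap('wrist')
for b in blobs(c,(0,0,150),(179,45,255),500,(0,0,560,240)): print(b[0].round(1),b[1],onz(c,b[0],.014).round(4))
E
```

```text
time: 18.8
tool_pos: [0.5306, 0.1996, 0.0684]
eef_rot: [3.138, 0.005, -0.138]
contact_force: [-0.4, -1.6, -0.5]
gripper_width: 0.426
gripper_force: 24.9
at [0.5306 0.1996 0.0684] [ 3.1378  0.0045 -0.1377] dpos [ 0.0083 -0.0058  0.0836]
drot [ 0.0073  0.0086 -0.0031]
[478.5   5.7] 1173 [0.6772 0.0324 0.014 ]
[283.7 191.1] 9610 [0.5576 0.1906 0.014 ]
[178.5 219.5] 2402 [0.5479 0.2646 0.014 ]
[269.1 211.6] 1556 [0.5451 0.202  0.014 ]
[ 98.8 219.8] 1809 [0.5558 0.3287 0.014 ]
```

Run:
```python
from h import *
for n,roi in(("top",(132,205,222,262)),("side",(175,165,245,215))):
    c=cap(n)
    for lab,im in(("start",cv2.imread(f"pics/{n}0.png")[:,:,::-1].copy()),("now",c["img"])):
        c["img"]=im
        for b in blobs(c,(100,0,140),(150,60,255),60,roi): print(n,lab,b[0].round(1),b[1],onz(c,b[0],.014).round(4)[:2])
```

```text
top start [139.4 226.8] 105 [0.5248 0.3887]
top start [161.6 215.8] 92 [0.5572 0.3255]
top start [183.5 220. ] 125 [0.5456 0.2622]
top start [205.  224.1] 153 [0.5341 0.1998]
top start [157.1 240.9] 183 [0.4847 0.3365]
top start [179.1 244.2] 187 [0.4758 0.2731]
top start [201.  247.3] 191 [0.4672 0.2098]
top now [139.3 226.8] 138 [0.5248 0.3888]
top now [201.1 247.4] 189 [0.467  0.2096]
side start [203.5 189.5] 559 [0.4935 0.3018]
side start [235.1 174.5] 126 [0.6289 0.2978]
side start [181.  201.6] 115 [0.4005 0.2983]
side now [203.5 189.5] 588 [0.4936 0.3018]
side now [212.5 178.1] 60 [0.5547 0.3357]
side now [181.3 200. ] 83 [0.4057 0.3049]
```

Run:
```python
from h import *
c=cap("side"); im=cv2.imread("pics/side0.png")[:,:,::-1].copy(); c["img"]=im
t=cap("top")
for w,P in (("1",[.467,.2097,.014]),("2",[.476,.273,.014]),("3",[.4847,.3365,.014]),("4",[.5305,.201,.014]),("6",[.548,.328,.014])): print(w,"side px expected",proj(c,P).round(1))
hsv=cv2.cvtColor(im,cv2.COLOR_RGB2HSV)
# orange board region, filled, then non-orange holes
o=cv2.inRange(hsv,(5,70,60),(25,255,255)); o[:165]=0;o[215:]=0;o[:,:175]=0;o[:,255:]=0
cs,_=cv2.findContours(o,0,2); hull=cv2.convexHull(np.vstack([k for k in cs if cv2.contourArea(k)>15]))
f=np.zeros_like(o);cv2.fillConvexPoly(f,hull,255)
hole=cv2.bitwise_and(f,cv2.inRange(hsv,(0,0,150),(179,60,255)))
hole=cv2.erode(hole,np.ones((2,2)))
n,l,s,ce=cv2.connectedComponentsWithStats(hole)
for i in range(1,n):
    if s[i][4]>12: print(ce[i].round(1),s[i],onz(c,ce[i]+.5-.5,.014).round(4)[:2])
```

```text
1 side px expected [212.2 205.8]
2 side px expected [203.9 195.6]
3 side px expected [196. 186.]
4 side px expected [229.1 198.8]
6 side px expected [212.2 179.8]
[215.9 177.8] [213 176   7   6  24] [0.565  0.3288]
[197.3 184.8] [192 182  12   7  61] [0.4921 0.3392]
[223.7 187.2] [220 185   8   6  31] [0.5539 0.2647]
[205.1 194.4] [199 191  13   8  65] [0.4827 0.2755]
[230.7 195.4] [227 194   9   4  26] [0.5452 0.2116]
```

Run:
```python
from h import *
s=bot.read_state(); c=cap('wrist'); print(s['tool_pos'],c['xyz'])
z=s['tool_pos'][2]+.005
for k in blobs(c,(60,60,60),(95,255,255),300):
    ys,xs=np.nonzero(k[2]); print(k[0].round(1),k[1],xs.min(),xs.max(),ys.min(),ys.max(),onz(c,k[0],z).round(4), proj(c,s['tool_pos']+[0,0,.01]))
hsv=cv2.cvtColor(c['img'],cv2.COLOR_RGB2HSV)
# opening of well 5/6 : non-orange holes in the board
for y in range(195,245,4): print(y,''.join('o' if 5<h[0]<25 and h[1]>70 else ('w' if h[2]>150 else '.') for h in hsv[y,70:240:2]))
print(proj(c,[.5414,.264,.021]),proj(c,[.5326,.2006,.021]))
move([.5326,.2006,.042],rpy=[np.pi,0,Y])
```

```text
[0.53340813 0.20110452 0.07236532] [0.61221315 0.18989586 0.22310022]
[537.1  61.1] 2015 513 559 35 86 [0.633  0.0401 0.0774] [275.9417588  278.81508712]
[480.3 172.6] 2561 452 508 145 201 [0.5726 0.0877 0.0774] [275.9417588  278.81508712]
[276.  255.9] 4773 238 314 217 294 [0.5436 0.1997 0.0774] [275.9417588  278.81508712]
[480.1 255. ] 2060 455 505 228 283 [0.5239 0.0839 0.0774] [275.9417588  278.81508712]
195 ooooooooooooooooooooooooooooooooooooooooooooooooooooooooooooooooooooooooooooooooooooo
199 ooooooooooowwwwwwwwooooooooooooooooooooooooooooooowwwwwwwwwwwwooooooooooooooooooooooo
203 oooooooo.wwwwwwwwwwwwwwooooooooooooooooooooooowwwwwwwwwwwwwwwwwwwwooooooooooooooooooo
207 ooooooo.wwwwwwwwwwwwwwwwwooooooooooooooooooo.wwwwwwwwwwwwwwwwwwwwwwwooooooooooooooooo
211 oooooo.wwwwwwwwwwwwwwwwwwwwoooooooooooooooowwwwwwwwwwwwwwwwwwwwwwwwwwwooooooooooooooo
215 oooooowwwwwwwwwwwwwwwwwwwwwwwoooooooooooooowwwwwwwwwwwwwwwwwwwwwwwwwwwwoooooooooooooo
219 oooooowwwwwwwwwwwwwwwwwwwwwwwwoooooooooooowwwwwwwwwwwwwwwwwwwwwwwwwwwwwwooooooooooooo
223 oooooowwwwwwwwwwwwwwwwwwwwwwwwoooooooooooowwwwwwwwwwwwwwwwwwwwwwwwwwwwwwwoooooooooooo
227 oooooowwwwwwwwwwwwwwwwwwwwwwwwwooooooooooowwwwwwwwwwwwwwwwwwwwwwwwwwwwwwwwooooooooooo
231 ooooooowwwwwwwwwwwwwwwwwwwwwwwwooooooooooo.wwwwwwwwwwwwwwwwwwwwwwwwwwwwwwwooooooooooo
235 ooooooo.wwwwwwwwwwwwwwwwwwwwwwwoooooooooooowwwwwwwwwwwwwwwwwwwwwwwwwwwwwwwooooooooooo
239 ooooooooowwwwwwwwwwwwwwwwwwwwwwooooooooooooowwwwwwwwwwwwwwwwwwwwwwwwwwwwwwooooooooooo
243 oooooooooowwwwwwwwwwwwwwwwwwwwwoooooooooooooowwwwwwwwwwwwwwwwwwwwwwwwwwwwoooooo.....o
[183.83034791 233.54730003] [277.06666118 234.45821795]
at [0.5333 0.2013 0.0723] [-3.1404e+00 -1.4000e-03 -1.3670e-01] dpos [-0.0016  0.0021  0.0759]
drot [-0.0023 -0.0026 -0.0011]
```

```bash
python3 -m crank '[{"delta_pos":[0,0.002,0.04],"delta_rot":[0,0,0]},{"delta_pos":[0,0.002,0.07],"delta_rot":[0,0,0]},{"delta_pos":[0,0.002,0.076],"delta_rot":[0,0,0]},{"delta_pos":[0,0.002,0.076],"delta_rot":[0,0,0]}]' && python3 -m crank '[{"delta_pos":[0,0,0.005],"delta_rot":[0,0,0]},{"delta_pos":[0,0,0.01],"delta_rot":[0,0,0]},{"delta_pos":[0,0,0.01],"delta_rot":[0,0,0]}]' && python3 -m crank '[{"delta_pos":[0,0,0.003],"delta_rot":[0,0,0]},{"delta_pos":[0,0,0.006],"delta_rot":[0,0,0]},{"delta_pos":[0,0,0.006],"delta_rot":[0,0,0]}]'
```

```text
time: 19.6
tool_pos: [0.5324, 0.2002, 0.0405]
eef_rot: [3.141, 0.0, -0.137]
contact_force: [0.3, 0.6, -0.2]
gripper_width: 0.426
gripper_force: 24.9
time: 19.98
tool_pos: [0.5325, 0.2005, 0.0368]
eef_rot: [-3.141, 0.0, -0.136]
contact_force: [0.8, 0.0, -1.0]
gripper_width: 0.43
gripper_force: 24.9
time: 20.35
tool_pos: [0.5324, 0.2005, 0.0343]
eef_rot: [3.142, 0.0, -0.136]
contact_force: [0.7, -0.7, -0.6]
gripper_width: 0.43
gripper_force: 24.9
```

No contact down to floor level, so the knob is inside the well. Release, retreat and look at the remaining knobs.

```bash
python3 -m crank '[{"delta_pos":[0,0,0],"delta_rot":[0,0,0]},{"delta_pos":[0,0,0],"delta_rot":[0,0,0]},{"delta_pos":[0,0,0],"delta_rot":[0,0,0]}]' 0.46 && python3 -m crank '[{"delta_pos":[0,0,-0.04],"delta_rot":[0,0,0]},{"delta_pos":[0,0,-0.12],"delta_rot":[0,0,0]},{"delta_pos":[0,0,-0.24],"delta_rot":[0,0,0]},{"delta_pos":[-0.02,0.13,-0.27],"delta_rot":[0,0,0]},{"delta_pos":[-0.04,0.27,-0.27],"delta_rot":[0,0,0]},{"delta_pos":[-0.05,0.38,-0.27],"delta_rot":[0,0,0]},{"delta_pos":[-0.05,0.38,-0.27],"delta_rot":[0,0,0]}]' && python3 -c "
from h import *
knobs()
move([.482,.0377,.08],rpy=[np.pi,0,np.radians(7-7)])"
```

```text
time: 20.72
tool_pos: [0.5326, 0.2005, 0.0345]
eef_rot: [-3.141, -0.0, -0.136]
contact_force: [-0.2, -0.1, 0.5]
gripper_width: 0.535
gripper_force: 0.0
time: 21.6
tool_pos: [0.4915, 0.0492, 0.1438]
eef_rot: [-3.14, -0.001, -0.143]
contact_force: [0.3, 0.5, -0.5]
gripper_width: 0.544
gripper_force: 0.0
knob top [ 0.6381 -0.025 ] 166 both [ 0.6378 -0.0247  0.02  ]
knob top [0.5343 0.2014] 106 top only 
at [0.4924 0.0528 0.1433] [-3.1402e+00 -8.0000e-04 -1.3740e-01] dpos [-0.0208  0.0412  0.1581]
drot [-0.0026 -0.0017 -0.2624]
```

```bash
python3 -m crank '[{"delta_pos":[-0.021,0.04,0.08],"delta_rot":[0,0,-0.3]},{"delta_pos":[-0.021,0.041,0.158],"delta_rot":[0,0,-0.4]},{"delta_pos":[-0.021,0.041,0.158],"delta_rot":[0,0,-0.4]},{"delta_pos":[-0.021,0.041,0.158],"delta_rot":[0,0,-0.4]}]' 0.34 && python3 -c "
from h import *
flats(cap('wrist'))
move([.482,.0377,.024])"
```

```text
time: 22.2
tool_pos: [0.4823, 0.0381, 0.08]
eef_rot: [3.141, -0.001, 0.073]
contact_force: [-0.6, 0.7, 0.4]
gripper_width: 0.659
gripper_force: 0.0
centre [0.5558 0.0444 0.022 ] flat normals at -7.6 +45k  amp 1.07 w 39.6 42.4
centre [0.536  0.2027 0.022 ] flat normals at -6.4 +45k  amp 0.71 w 41.3 54.1
centre [0.4879 0.0387 0.022 ] flat normals at 7.4 +45k  amp 0.99 w 39.7 47.0
at [0.4825 0.0381 0.0802] [-3.1416e+00 -1.4000e-03  7.2900e-02] dpos [-0.0015  0.0009  0.1406]
```

```bash
python3 -m crank '[{"delta_pos":[0,0,0.06],"delta_rot":[0,0,0]},{"delta_pos":[0,0,0.11],"delta_rot":[0,0,0]},{"delta_pos":[0,0,0.14],"delta_rot":[0,0,0]},{"delta_pos":[0,0,0.14],"delta_rot":[0,0,0]}]' 0.34 25 && python3 -m crank '[{"delta_pos":[0,0,0],"delta_rot":[0,0,0]},{"delta_pos":[0,0,0],"delta_rot":[0,0,0]},{"delta_pos":[0,0,0],"delta_rot":[0,0,0]},{"delta_pos":[0,0,0],"delta_rot":[0,0,0]},{"delta_pos":[0,0,0],"delta_rot":[0,0,0]}]' 1 25 && python3 -m crank '[{"delta_pos":[0,0,-0.08],"delta_rot":[0,0,0]},{"delta_pos":[0,0,-0.2],"delta_rot":[0,0,0]},{"delta_pos":[0,0,-0.3],"delta_rot":[0,0,0]},{"delta_pos":[0,0,-0.3],"delta_rot":[0,0,0]}]' && python3 -c "
from h import *
move([.550,.3278,.14],rpy=[np.pi,0,Y])"
```

```text
time: 22.75
tool_pos: [0.4816, 0.0376, 0.0233]
eef_rot: [3.141, 0.0, 0.073]
contact_force: [0.4, 1.0, 0.7]
gripper_width: 0.66
gripper_force: 0.0
time: 23.38
tool_pos: [0.4819, 0.0376, 0.0238]
eef_rot: [-3.141, -0.001, 0.073]
contact_force: [-0.8, 0.3, 6.9]
gripper_width: 0.431
gripper_force: 24.8
time: 23.88
tool_pos: [0.483, 0.0378, 0.1455]
eef_rot: [-3.14, -0.005, 0.073]
contact_force: [0.1, 0.3, -1.5]
gripper_width: 0.435
gripper_force: 24.8
at [0.483  0.0378 0.1455] [-3.1398 -0.0046  0.0733] dpos [ 0.2201 -0.7108  0.016 ]
drot [-0.0043 -0.0083  0.4   ]
```

```bash
python3 -m crank '[{"delta_pos":[0.03,-0.1,0],"delta_rot":[0,0,0.1]},{"delta_pos":[0.07,-0.24,0],"delta_rot":[0,0,0.25]},{"delta_pos":[0.12,-0.38,0],"delta_rot":[0,0,0.4]},{"delta_pos":[0.16,-0.52,0],"delta_rot":[0,0,0.4]},{"delta_pos":[0.2,-0.64,0],"delta_rot":[0,0,0.4]},{"delta_pos":[0.22,-0.711,0.02],"delta_rot":[0,0,0.4]},{"delta_pos":[0.22,-0.711,0.12],"delta_rot":[0,0,0.4]},{"delta_pos":[0.22,-0.711,0.2],"delta_rot":[0,0,0.4]},{"delta_pos":[0.22,-0.711,0.2],"delta_rot":[0,0,0.4]},{"delta_pos":[0.22,-0.711,0.2],"delta_rot":[0,0,0.4]}]' && python3 -c "
from h import *
move([.550,.3278,.0405],rpy=[np.pi,0,Y])"
```

```text
time: 25.12
tool_pos: [0.5489, 0.3272, 0.0636]
eef_rot: [3.141, -0.0, -0.137]
contact_force: [0.0, -0.6, -0.9]
gripper_width: 0.436
gripper_force: 24.8
at [0.5489 0.3272 0.0636] [ 3.1414e+00 -3.0000e-04 -1.3710e-01] dpos [ 0.0025 -0.0019  0.0576]
drot [ 0.0004 -0.0005 -0.0017]
```

```bash
python3 -m crank '[{"delta_pos":[0.003,-0.002,0.03],"delta_rot":[0,0,0]},{"delta_pos":[0.003,-0.002,0.05],"delta_rot":[0,0,0]},{"delta_pos":[0.003,-0.002,0.06],"delta_rot":[0,0,0]},{"delta_pos":[0.003,-0.002,0.066],"delta_rot":[0,0,0]},{"delta_pos":[0.003,-0.002,0.066],"delta_rot":[0,0,0]}]' && python3 -m crank '[{"delta_pos":[0,0,0.003],"delta_rot":[0,0,0]},{"delta_pos":[0,0,0.006],"delta_rot":[0,0,0]},{"delta_pos":[0,0,0.006],"delta_rot":[0,0,0]}]'
```

```text
time: 25.75
tool_pos: [0.5497, 0.3282, 0.0368]
eef_rot: [3.142, 0.0, -0.136]
contact_force: [-1.2, -0.7, -0.5]
gripper_width: 0.426
gripper_force: 24.8
time: 26.12
tool_pos: [0.5497, 0.3282, 0.0344]
eef_rot: [-3.142, 0.0, -0.136]
contact_force: [-0.8, 0.0, -1.2]
gripper_width: 0.429
gripper_force: 24.8
```

```bash
python3 -m crank '[{"delta_pos":[0,0,0],"delta_rot":[0,0,0]},{"delta_pos":[0,0,0],"delta_rot":[0,0,0]},{"delta_pos":[0,0,0],"delta_rot":[0,0,0]}]' 0.46 && python3 -m crank '[{"delta_pos":[0,0,-0.04],"delta_rot":[0,0,0]},{"delta_pos":[0,0,-0.12],"delta_rot":[0,0,0]},{"delta_pos":[0,0,-0.24],"delta_rot":[0,0,0]},{"delta_pos":[0.02,0.13,-0.27],"delta_rot":[0,0,0]},{"delta_pos":[0.04,0.27,-0.27],"delta_rot":[0,0,0]},{"delta_pos":[0.06,0.41,-0.27],"delta_rot":[0,0,0]},{"delta_pos":[0.08,0.55,-0.27],"delta_rot":[0,0,0]},{"delta_pos":[0.1,0.69,-0.27],"delta_rot":[0,0,0]},{"delta_pos":[0.1,0.7,-0.2],"delta_rot":[0,0,0]},{"delta_pos":[0.1,0.7,-0.12],"delta_rot":[0,0,0]},{"delta_pos":[0.1,0.7,-0.12],"delta_rot":[0,0,0]}]' && python3 -c "
from h import *
knobs()
flats(cap('wrist'))
move([.5525,.0433,.024],rpy=[np.pi,0,Y])"
```

```text
time: 26.5
tool_pos: [0.5499, 0.3282, 0.0346]
eef_rot: [-3.141, -0.0, -0.136]
contact_force: [-0.6, -0.2, -0.1]
gripper_width: 0.537
gripper_force: 0.0
time: 27.88
tool_pos: [0.5502, 0.045, 0.0818]
eef_rot: [3.141, 0.003, -0.137]
contact_force: [-0.2, -1.0, -1.0]
gripper_width: 0.541
gripper_force: 0.0
knob top [ 0.6389 -0.0265] 151 both [ 0.6379 -0.0258  0.0209]
knob top [0.5513 0.3292] 125 both [0.5505 0.326  0.0326]
knob top [0.5343 0.2006] 112 top only 
centre [ 0.6415 -0.0232  0.022 ] flat normals at -18.1 +45k  amp 1.06 w 39.9 45.8
centre [0.5575 0.0442 0.022 ] flat normals at -7.9 +45k  amp 1.14 w 39.8 46.7
centre [0.5348 0.2034 0.022 ] flat normals at -8.8 +45k  amp 0.8 w 39.6 56.2
at [0.5522 0.0453 0.0839] [-3.1411e+00 -1.6000e-03 -1.3650e-01] dpos [0.0012 0.0049 0.1498]
drot [-0.0009 -0.0031 -0.0006]
```

```bash
python3 -m crank '[{"delta_pos":[0.001,0.004,0.06],"delta_rot":[0,0,0]},{"delta_pos":[0.001,0.004,0.11],"delta_rot":[0,0,0]},{"delta_pos":[0.001,0.004,0.149],"delta_rot":[0,0,0]},{"delta_pos":[0.001,0.004,0.149],"delta_rot":[0,0,0]}]' 0.34 25 && python3 -m crank '[{"delta_pos":[0,0,0],"delta_rot":[0,0,0]},{"delta_pos":[0,0,0],"delta_rot":[0,0,0]},{"delta_pos":[0,0,0],"delta_rot":[0,0,0]},{"delta_pos":[0,0,0],"delta_rot":[0,0,0]},{"delta_pos":[0,0,0],"delta_rot":[0,0,0]}]' 1 25 && python3 -m crank '[{"delta_pos":[0,0,-0.08],"delta_rot":[0,0,0]},{"delta_pos":[0,0,-0.2],"delta_rot":[0,0,0]},{"delta_pos":[0,0,-0.3],"delta_rot":[0,0,0]},{"delta_pos":[0,0,-0.3],"delta_rot":[0,0,0]}]' && python3 -c "
from h import *
move([.4692,.2093,.14],rpy=[np.pi,0,Y])"
```

```text
time: 28.52
tool_pos: [0.5509, 0.0437, 0.0219]
eef_rot: [3.141, 0.002, -0.136]
contact_force: [-0.5, -0.0, 0.5]
gripper_width: 0.657
gripper_force: 0.0
time: 29.15
tool_pos: [0.5519, 0.0438, 0.0234]
eef_rot: [-3.141, -0.001, -0.136]
contact_force: [-0.9, 0.1, 5.4]
gripper_width: 0.427
gripper_force: 25.0
time: 29.65
tool_pos: [0.553, 0.0438, 0.1452]
eef_rot: [-3.14, -0.004, -0.136]
contact_force: [-0.5, 0.2, -2.1]
gripper_width: 0.429
gripper_force: 25.0
at [0.553  0.0438 0.1452] [-3.1396 -0.0042 -0.1363] dpos [-0.2639 -0.3815  0.0128]
drot [-0.0038 -0.008  -0.0003]
```

```bash
python3 -m crank '[{"delta_pos":[-0.06,-0.08,0],"delta_rot":[0,0,0]},{"delta_pos":[-0.14,-0.2,0],"delta_rot":[0,0,0]},{"delta_pos":[-0.22,-0.32,0],"delta_rot":[0,0,0]},{"delta_pos":[-0.264,-0.381,0.02],"delta_rot":[0,0,0]},{"delta_pos":[-0.264,-0.381,0.12],"delta_rot":[0,0,0]},{"delta_pos":[-0.264,-0.381,0.2],"delta_rot":[0,0,0]},{"delta_pos":[-0.264,-0.381,0.2],"delta_rot":[0,0,0]},{"delta_pos":[-0.264,-0.381,0.2],"delta_rot":[0,0,0]}]' && python3 -c "
from h import *
move([.4692,.2093,.0405],rpy=[np.pi,0,Y])"
```

```text
time: 30.65
tool_pos: [0.4679, 0.2086, 0.0632]
eef_rot: [3.141, -0.0, -0.137]
contact_force: [-0.0, 0.3, 0.1]
gripper_width: 0.433
gripper_force: 25.0
at [0.4679 0.2086 0.0632] [ 3.1411e+00 -1.0000e-04 -1.3730e-01] dpos [ 0.0029 -0.0023  0.0567]
drot [ 0.001  -0.0002 -0.0021]
```

```bash
python3 -m crank '[{"delta_pos":[0.003,-0.002,0.03],"delta_rot":[0,0,0]},{"delta_pos":[0.003,-0.002,0.05],"delta_rot":[0,0,0]},{"delta_pos":[0.003,-0.002,0.06],"delta_rot":[0,0,0]},{"delta_pos":[0.003,-0.002,0.066],"delta_rot":[0,0,0]},{"delta_pos":[0.003,-0.002,0.066],"delta_rot":[0,0,0]}]' && python3 -m crank '[{"delta_pos":[0,0,0.003],"delta_rot":[0,0,0]},{"delta_pos":[0,0,0.006],"delta_rot":[0,0,0]},{"delta_pos":[0,0,0.006],"delta_rot":[0,0,0]}]'
```

```text
time: 31.28
tool_pos: [0.4689, 0.2097, 0.0364]
eef_rot: [3.142, 0.0, -0.136]
contact_force: [0.2, 0.1, -1.0]
gripper_width: 0.43
gripper_force: 25.0
time: 31.65
tool_pos: [0.4689, 0.2097, 0.034]
eef_rot: [-3.142, 0.0, -0.136]
contact_force: [1.2, -0.3, -1.0]
gripper_width: 0.433
gripper_force: 25.0
```

```bash
python3 -m crank '[{"delta_pos":[0,0,0],"delta_rot":[0,0,0]},{"delta_pos":[0,0,0],"delta_rot":[0,0,0]},{"delta_pos":[0,0,0],"delta_rot":[0,0,0]}]' 0.46 && python3 -m crank '[{"delta_pos":[0,0,-0.04],"delta_rot":[0,0,0]},{"delta_pos":[0,0,-0.12],"delta_rot":[0,0,0]},{"delta_pos":[0,0,-0.24],"delta_rot":[0,0,0]},{"delta_pos":[0.08,0.09,-0.28],"delta_rot":[0,0,0]},{"delta_pos":[0.17,0.18,-0.28],"delta_rot":[0,0,0.1]},{"delta_pos":[0.27,0.29,-0.28],"delta_rot":[0,0,0.2]},{"delta_pos":[0.37,0.39,-0.28],"delta_rot":[0,0,0.34]},{"delta_pos":[0.46,0.49,-0.28],"delta_rot":[0,0,0.34]},{"delta_pos":[0.495,0.525,-0.22],"delta_rot":[0,0,0.34]},{"delta_pos":[0.495,0.525,-0.15],"delta_rot":[0,0,0.34]},{"delta_pos":[0.495,0.525,-0.15],"delta_rot":[0,0,0.34]}]' && python3 -c "
from h import *
knobs()
flats(cap('wrist'))
move([.638,-.025,.024],rpy=[np.pi,0,np.radians(-18)])"
```

```text
time: 32.02
tool_pos: [0.469, 0.2097, 0.0341]
eef_rot: [-3.142, -0.0, -0.136]
contact_force: [0.7, 0.1, -0.2]
gripper_width: 0.545
gripper_force: 0.0
time: 33.4
tool_pos: [0.6353, -0.0255, 0.0932]
eef_rot: [3.14, 0.003, -0.315]
contact_force: [-0.5, -0.6, 0.1]
gripper_width: 0.537
gripper_force: 0.0
knob top [0.5513 0.329 ] 126 both [0.5504 0.3259 0.0326]
knob top [0.5343 0.2008] 111 top only 
knob top [0.4753 0.2183] 40 both [0.4746 0.2177 0.0262]
centre [ 0.6431 -0.0248  0.022 ] flat normals at -18.7 +45k  amp 1.01 w 39.5 46.7
at [ 0.6371 -0.0251  0.0956] [-3.1412e+00 -1.5000e-03 -3.1390e-01] dpos [ 0.0018 -0.0009  0.1791]
drot [-0.0007 -0.0028  0.0004]
```

```bash
python3 -m crank '[{"delta_pos":[0.001,0,0.07],"delta_rot":[0,0,0]},{"delta_pos":[0.001,0,0.13],"delta_rot":[0,0,0]},{"delta_pos":[0.001,0,0.178],"delta_rot":[0,0,0]},{"delta_pos":[0.001,0,0.178],"delta_rot":[0,0,0]}]' 0.34 25 && python3 -m crank '[{"delta_pos":[0,0,0],"delta_rot":[0,0,0]},{"delta_pos":[0,0,0],"delta_rot":[0,0,0]},{"delta_pos":[0,0,0],"delta_rot":[0,0,0]},{"delta_pos":[0,0,0],"delta_rot":[0,0,0]},{"delta_pos":[0,0,0],"delta_rot":[0,0,0]}]' 1 25 && python3 -m crank '[{"delta_pos":[0,0,-0.08],"delta_rot":[0,0,0]},{"delta_pos":[0,0,-0.2],"delta_rot":[0,0,0]},{"delta_pos":[0,0,-0.32],"delta_rot":[0,0,0]},{"delta_pos":[0,0,-0.36],"delta_rot":[0,0,0]},{"delta_pos":[0,0,-0.36],"delta_rot":[0,0,0]}]' && python3 -c "
from h import *
move([.4866,.336,.16],rpy=[np.pi,0,Y])"
```

```text
time: 34.05
tool_pos: [0.6365, -0.025, 0.0224]
eef_rot: [3.141, 0.001, -0.314]
contact_force: [0.2, -0.5, -0.0]
gripper_width: 0.659
gripper_force: 0.0
time: 34.67
tool_pos: [0.6375, -0.0253, 0.0238]
eef_rot: [-3.141, -0.001, -0.314]
contact_force: [-1.5, 1.0, 5.8]
gripper_width: 0.432
gripper_force: 25.0
time: 35.3
tool_pos: [0.6371, -0.0253, 0.1672]
eef_rot: [-3.141, -0.001, -0.314]
contact_force: [-0.4, 0.7, -1.2]
gripper_width: 0.432
gripper_force: 25.0
at [ 0.6371 -0.0253  0.1672] [-3.1407e+00 -1.0000e-03 -3.1420e-01] dpos [-0.6371 -0.7426  0.0181]
drot [-0.0016 -0.002  -0.3401]
```

```bash
python3 -m crank '[{"delta_pos":[-0.07,-0.08,0],"delta_rot":[0,0,0]},{"delta_pos":[-0.15,-0.17,0],"delta_rot":[0,0,-0.1]},{"delta_pos":[-0.25,-0.29,0],"delta_rot":[0,0,-0.2]},{"delta_pos":[-0.35,-0.4,0],"delta_rot":[0,0,-0.34]},{"delta_pos":[-0.45,-0.52,0],"delta_rot":[0,0,-0.34]},{"delta_pos":[-0.55,-0.64,0],"delta_rot":[0,0,-0.34]},{"delta_pos":[-0.637,-0.742,0],"delta_rot":[0,0,-0.34]},{"delta_pos":[-0.637,-0.742,0.06],"delta_rot":[0,0,-0.34]},{"delta_pos":[-0.637,-0.742,0.16],"delta_rot":[0,0,-0.34]},{"delta_pos":[-0.637,-0.742,0.25],"delta_rot":[0,0,-0.34]},{"delta_pos":[-0.637,-0.742,0.25],"delta_rot":[0,0,-0.34]},{"delta_pos":[-0.637,-0.742,0.25],"delta_rot":[0,0,-0.34]}]' && python3 -c "
from h import *
move([.4866,.336,.0405],rpy=[np.pi,0,Y])"
```

```text
time: 36.8
tool_pos: [0.4867, 0.3352, 0.067]
eef_rot: [3.141, -0.0, -0.137]
contact_force: [-0.4, -0.5, -1.0]
gripper_width: 0.433
gripper_force: 25.0
at [0.4867 0.3352 0.067 ] [ 3.1408e+00 -1.0000e-04 -1.3700e-01] dpos [-0.0005 -0.002   0.0663]
drot [ 0.0015 -0.0002 -0.0016]
```

```bash
python3 -m crank '[{"delta_pos":[-0.001,-0.002,0.03],"delta_rot":[0,0,0]},{"delta_pos":[-0.001,-0.002,0.055],"delta_rot":[0,0,0]},{"delta_pos":[-0.001,-0.002,0.068],"delta_rot":[0,0,0]},{"delta_pos":[-0.001,-0.002,0.076],"delta_rot":[0,0,0]},{"delta_pos":[-0.001,-0.002,0.076],"delta_rot":[0,0,0]}]' && python3 -m crank '[{"delta_pos":[0,0,0.003],"delta_rot":[0,0,0]},{"delta_pos":[0,0,0.006],"delta_rot":[0,0,0]},{"delta_pos":[0,0,0.006],"delta_rot":[0,0,0]}]'
```

```text
time: 37.42
tool_pos: [0.4861, 0.3364, 0.0363]
eef_rot: [3.141, 0.0, -0.137]
contact_force: [-1.0, 0.8, -0.6]
gripper_width: 0.43
gripper_force: 25.0
time: 37.8
tool_pos: [0.4861, 0.3365, 0.0341]
eef_rot: [-3.141, 0.0, -0.136]
contact_force: [-0.4, 0.2, -1.2]
gripper_width: 0.428
gripper_force: 25.0
```

```bash
python3 -m crank '[{"delta_pos":[0,0,0],"delta_rot":[0,0,0]},{"delta_pos":[0,0,0],"delta_rot":[0,0,0]},{"delta_pos":[0,0,0],"delta_rot":[0,0,0]}]' 0.46 && python3 -m crank '[{"delta_pos":[0,0,-0.04],"delta_rot":[0,0,0]},{"delta_pos":[0,0,-0.12],"delta_rot":[0,0,0]},{"delta_pos":[0,0,-0.24],"delta_rot":[0,0,0]},{"delta_pos":[-0.12,0.05,-0.28],"delta_rot":[0,0,0]},{"delta_pos":[-0.24,0.1,-0.28],"delta_rot":[0,0,0]},{"delta_pos":[-0.34,0.16,-0.28],"delta_rot":[0,0,0]},{"delta_pos":[-0.34,0.16,-0.28],"delta_rot":[0,0,0]},{"delta_pos":[-0.34,0.16,-0.28],"delta_rot":[0,0,0]}]'
python3 - <<'E'
from h import *
knobs(); t=cap('top','t9'); c=cap('side')
cc=cap('wrist')
print(len(blobs(t,(60,60,60),(95,255,255),40,(235,170,310,262))),'green blobs on mat (top)',len(blobs(c,(60,60,60),(95,255,255),40,(240,195,320,262))),'(side)')
cv2.imwrite('pics/t9c.png',cv2.resize(t['img'][110:330,85:415,::-1],None,fx=2.4,fy=2.4,interpolation=cv2.INTER_CUBIC))
ex=np.array([np.cos(Y),np.sin(Y),0]); b=np.array([.392,.2825,.034]); move(b-.045*ex,rpy=[np.pi,0,Y])
E
```

```text
time: 38.17
tool_pos: [0.4862, 0.3365, 0.0341]
eef_rot: [-3.141, -0.0, -0.136]
contact_force: [0.3, -0.2, -0.5]
gripper_width: 0.539
gripper_force: 0.0
time: 39.17
tool_pos: [0.3434, 0.2925, 0.147]
eef_rot: [-3.139, -0.001, -0.136]
contact_force: [1.2, 0.4, 0.7]
gripper_width: 0.54
gripper_force: 0.0
knob top [0.5513 0.329 ] 126 both [0.5504 0.3259 0.0326]
knob top [0.5342 0.2013] 105 top only 
knob top [0.4866 0.3371] 129 both [0.4866 0.3336 0.0329]
knob top [0.4689 0.2096] 122 top only 
0 green blobs on mat (top) 0 (side)
at [0.3437 0.2915 0.1461] [ 3.1413e+00 -9.0000e-04 -1.3760e-01] dpos [0.0099 0.0057 0.2804]
drot [ 0.0005 -0.0018 -0.0029]
```

View pics/t9c.png

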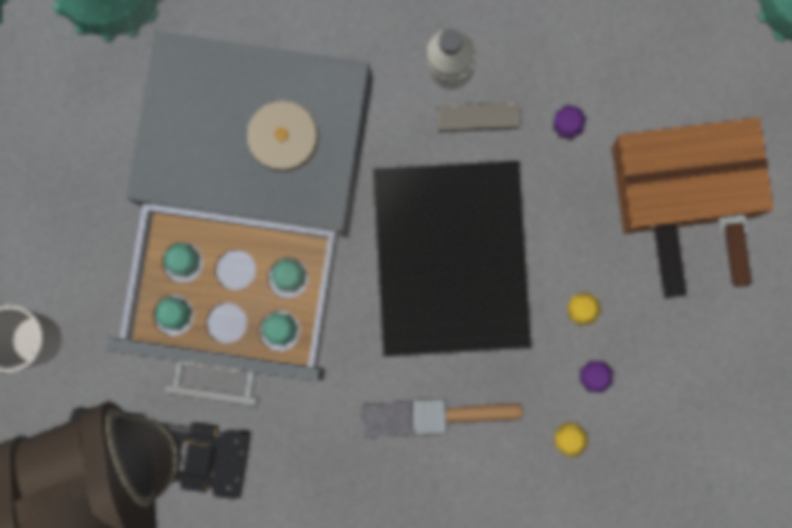

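All four knobs sit in corner wells at crop (181,261), (288,274), (171,313) and (280,330). The file is in the rack and the mat is empty. I'll close the fingers and go down in front of the drawer's handle bar.

```bash
python3 -m crank '[{"delta_pos":[0,0.006,0.05],"delta_rot":[0,0,0]},{"delta_pos":[0,0.006,0.13],"delta_rot":[0,0,0]},{"delta_pos":[0,0.006,0.21],"delta_rot":[0,0,0]},{"delta_pos":[0,0.006,0.28],"delta_rot":[0,0,0]},{"delta_pos":[0,0.006,0.28],"delta_rot":[0,0,0]}]' 1 10 && python3 -m crank '[{"delta_pos":[0.015,0,0],"delta_rot":[0,0,0]},{"delta_pos":[0.03,0,0],"delta_rot":[0,0,0]},{"delta_pos":[0.04,0,0],"delta_rot":[0,0,0]},{"delta_pos":[0.05,0,0],"delta_rot":[0,0,0]},{"delta_pos":[0.06,0,0],"delta_rot":[0,0,0]},{"delta_pos":[0.07,0,0],"delta_rot":[0,0,0]}]'
```

```text
time: 40.05
tool_pos: [0.3422, 0.2878, 0.0327]
eef_rot: [3.138, 0.001, -0.138]
contact_force: [0.6, -0.0, 0.7]
gripper_width: 0.015
gripper_force: 0.0
time: 40.8
tool_pos: [0.3703, 0.2854, 0.0341]
eef_rot: [-3.142, 0.0, -0.136]
contact_force: [0.5, -0.1, 0.2]
gripper_width: 0.004
gripper_force: 0.0
```

```bash
python3 -m crank '[{"delta_pos":[0.01,0,0],"delta_rot":[0,0,0]},{"delta_pos":[0.02,0,0],"delta_rot":[0,0,0]},{"delta_pos":[0.03,0,0],"delta_rot":[0,0,0]},{"delta_pos":[0.042,0,0],"delta_rot":[0,0,0]},{"delta_pos":[0.055,0,0],"delta_rot":[0,0,0]},{"delta_pos":[0.068,0,0],"delta_rot":[0,0,0]},{"delta_pos":[0.082,0,0],"delta_rot":[0,0,0]},{"delta_pos":[0.096,0,0],"delta_rot":[0,0,0]},{"delta_pos":[0.11,0,0],"delta_rot":[0,0,0]},{"delta_pos":[0.124,0,0],"delta_rot":[0,0,0]},{"delta_pos":[0.138,0,0],"delta_rot":[0,0,0]},{"delta_pos":[0.15,0,0],"delta_rot":[0,0,0]}]'
python3 - <<'E'
from h import *
c=cap('wrist'); t=cap('top')
for b in blobs(t,(60,60,60),(95,255,255),30,(130,165,235,285)): print(onz(t,b[0],.033).round(3),b[1])
E
```

```text
time: 42.3
tool_pos: [0.4299, 0.2771, 0.034]
eef_rot: [3.142, -0.0, -0.137]
contact_force: [-1.5, -0.7, 0.5]
gripper_width: 0.006
gripper_force: 0.9
[0.6   0.319 0.033] 99
[0.583 0.192 0.033] 86
[0.541 0.327 0.033] 129
[0.523 0.201 0.033] 117
```

```bash
python3 -m crank '[{"delta_pos":[0.01,0,0],"delta_rot":[0,0,0]},{"delta_pos":[0.022,0,0],"delta_rot":[0,0,0]},{"delta_pos":[0.036,0,0],"delta_rot":[0,0,0]},{"delta_pos":[0.052,0,0],"delta_rot":[0,0,0]},{"delta_pos":[0.068,0,0],"delta_rot":[0,0,0]},{"delta_pos":[0.084,0,0],"delta_rot":[0,0,0]},{"delta_pos":[0.1,0,0],"delta_rot":[0,0,0]},{"delta_pos":[0.116,0,0],"delta_rot":[0,0,0]},{"delta_pos":[0.132,0,0],"delta_rot":[0,0,0]},{"delta_pos":[0.148,0,0],"delta_rot":[0,0,0]},{"delta_pos":[0.16,0,0],"delta_rot":[0,0,0]},{"delta_pos":[0.17,0,0],"delta_rot":[0,0,0]}]' && python3 -m crank '[{"delta_pos":[0.006,0,0],"delta_rot":[0,0,0]},{"delta_pos":[0.011,0,0],"delta_rot":[0,0,0]},{"delta_pos":[0.016,0,0],"delta_rot":[0,0,0]},{"delta_pos":[0.021,0,0],"delta_rot":[0,0,0]},{"delta_pos":[0.026,0,0],"delta_rot":[0,0,0]},{"delta_pos":[0.03,0,0],"delta_rot":[0,0,0]}]'
```

```text
time: 43.9
tool_pos: [0.4972, 0.268, 0.034]
eef_rot: [3.142, -0.0, -0.136]
contact_force: [-1.2, 0.2, 1.3]
gripper_width: 0.007
gripper_force: 0.8
time: 44.65
tool_pos: [0.5089, 0.2663, 0.034]
eef_rot: [3.142, 0.0, -0.136]
contact_force: [-1.8, -0.7, 1.0]
gripper_width: 0.007
gripper_force: 0.8
```

```bash
python3 -m crank '[{"delta_pos":[0.004,0,0],"delta_rot":[0,0,0]},{"delta_pos":[0.008,0,0],"delta_rot":[0,0,0]},{"delta_pos":[0.012,0,0],"delta_rot":[0,0,0]},{"delta_pos":[0.012,0,0],"delta_rot":[0,0,0]}]'
```

```text
time: 45.15
tool_pos: [0.5139, 0.2656, 0.0341]
eef_rot: [-3.142, -0.001, -0.137]
contact_force: [-0.7, -0.6, 0.1]
gripper_width: 0.005
gripper_force: 0.2
```

```bash
python3 -m crank '[{"delta_pos":[0.004,0,0],"delta_rot":[0,0,0]},{"delta_pos":[0.008,0,0],"delta_rot":[0,0,0]},{"delta_pos":[0.012,0,0],"delta_rot":[0,0,0]},{"delta_pos":[0.012,0,0],"delta_rot":[0,0,0]}]' && python3 -m crank '[{"delta_pos":[0.004,0,0],"delta_rot":[0,0,0]},{"delta_pos":[0.008,0,0],"delta_rot":[0,0,0]},{"delta_pos":[0.012,0,0],"delta_rot":[0,0,0]},{"delta_pos":[0.012,0,0],"delta_rot":[0,0,0]}]'
```

```text
time: 45.65
tool_pos: [0.5186, 0.265, 0.0341]
eef_rot: [-3.142, -0.001, -0.137]
contact_force: [0.3, -0.5, 0.7]
gripper_width: 0.007
gripper_force: 0.2
time: 46.15
tool_pos: [0.5234, 0.2644, 0.0341]
eef_rot: [-3.142, -0.001, -0.137]
contact_force: [-1.4, -0.6, 0.3]
gripper_width: 0.002
gripper_force: 0.2
```

```bash
python3 -m crank '[{"delta_pos":[0.004,0,0],"delta_rot":[0,0,0]},{"delta_pos":[0.008,0,0],"delta_rot":[0,0,0]},{"delta_pos":[0.012,0,0],"delta_rot":[0,0,0]},{"delta_pos":[0.012,0,0],"delta_rot":[0,0,0]}]' && python3 -m crank '[{"delta_pos":[0.004,0,0],"delta_rot":[0,0,0]},{"delta_pos":[0.008,0,0],"delta_rot":[0,0,0]},{"delta_pos":[0.008,0,0],"delta_rot":[0,0,0]}]'
```

```text
time: 46.65
tool_pos: [0.5282, 0.2637, 0.0341]
eef_rot: [-3.142, -0.001, -0.137]
contact_force: [0.2, -0.4, 0.8]
gripper_width: 0.007
gripper_force: 0.2
time: 47.02
tool_pos: [0.5313, 0.2632, 0.0341]
eef_rot: [-3.142, -0.0, -0.137]
contact_force: [-0.9, -1.0, 0.2]
gripper_width: 0.005
gripper_force: 0.3
```

```bash
python3 -m crank '[{"delta_pos":[0.004,0,0],"delta_rot":[0,0,0]},{"delta_pos":[0.008,0,0],"delta_rot":[0,0,0]},{"delta_pos":[0.008,0,0],"delta_rot":[0,0,0]}]' && python3 -m crank '[{"delta_pos":[0.004,0,0],"delta_rot":[0,0,0]},{"delta_pos":[0.008,0,0],"delta_rot":[0,0,0]},{"delta_pos":[0.008,0,0],"delta_rot":[0,0,0]}]'
```

```text
time: 47.4
tool_pos: [0.5344, 0.2628, 0.0341]
eef_rot: [-3.142, -0.0, -0.137]
contact_force: [-1.0, -0.2, 0.8]
gripper_width: 0.006
gripper_force: 0.3
time: 47.78
tool_pos: [0.5353, 0.2627, 0.0339]
eef_rot: [3.141, 0.004, -0.136]
contact_force: [-8.4, -0.7, 7.2]
gripper_width: 0.006
gripper_force: 4.1
```

The force rise shows the drawer is at its stop. Backing off and checking.

```bash
python3 -m crank '[{"delta_pos":[-0.015,0,0],"delta_rot":[0,0,0]},{"delta_pos":[-0.05,0,0],"delta_rot":[0,0,0]},{"delta_pos":[-0.12,0,0],"delta_rot":[0,0,0]},{"delta_pos":[-0.22,0,-0.08],"delta_rot":[0,0,0]},{"delta_pos":[-0.3,0,-0.2],"delta_rot":[0,0,0]},{"delta_pos":[-0.35,0,-0.33],"delta_rot":[0,0,0]},{"delta_pos":[-0.38,0,-0.45],"delta_rot":[0,0,0]},{"delta_pos":[-0.38,0,-0.45],"delta_rot":[0,0,0]},{"delta_pos":[-0.38,0,-0.45],"delta_rot":[0,0,0]}]'
python3 - <<'E'
from h import *
t=cap('top'); a=cv2.imread('pics/top0.png')[:,:,::-1]
print([ (b[0].round(1),b[1]) for b in blobs(t,(60,60,60),(95,255,255),30,(130,205,312,285))])
for n,lo,hi,mn,roi in(("purple",(125,80,30),(150,255,255),30,None),("yellow",(22,120,120),(32,255,255),60,(300,200,350,310)),("cork/rack",(5,110,60),(18,255,255),100,(335,150,480,245)),("black file",(0,0,0),(179,255,48),50,(350,190,420,240)),("felt",(10,40,150),(30,110,255),100,(180,140,225,190))):
    o=dict(t,img=a.copy())
    print(n,[ (b[0].round(1),b[1]) for b in blobs(o,lo,hi,mn,roi)],'->',[ (b[0].round(1),b[1]) for b in blobs(t,lo,hi,mn,roi)])
d=cv2.absdiff(t['img'],a).max(2); m=(cv2.GaussianBlur(d,(5,5),0)>30).astype(np.uint8); n,l,s,ce=cv2.connectedComponentsWithStats(m)
print([(ce[i].round(),s[i][4]) for i in range(1,n) if s[i][4]>20])
g=cv2.cvtColor(t['img'],cv2.COLOR_RGB2HSV); print([int(v) for v in cv2.cvtColor(t['img'],cv2.COLOR_RGB2GRAY)[170:225,180]])
E
```

```text
time: 48.9
tool_pos: [0.3859, 0.2835, 0.2135]
eef_rot: [-3.141, 0.001, -0.135]
contact_force: [-0.0, 0.1, -0.9]
gripper_width: 0.007
gripper_force: 0.0
[]
purple [(array([321.6, 160.2]), np.int32(124)), (array([333.1, 266.4]), np.int32(128))] -> [(array([321.6, 160.3]), np.int32(123)), (array([333.1, 266.4]), np.int32(128))]
yellow [(array([327.6, 238.1]), np.int32(125)), (array([322.1, 292.8]), np.int32(134))] -> [(array([327.7, 238.2]), np.int32(128)), (array([322.3, 292.8]), np.int32(137))]
cork/rack [(array([460.9, 159.2]), np.int32(450)), (array([372.9, 182.2]), np.int32(2416)), (array([392.2, 215.8]), np.int32(129)), (array([451.5, 228.5]), np.int32(303))] -> [(array([461.2, 159.1]), np.int32(429)), (array([372.9, 182.1]), np.int32(2407)), (array([392.3, 215.8]), np.int32(130)), (array([451.5, 228.5]), np.int32(302))]
black file [] -> [(array([363.9, 218. ]), np.int32(218))]
felt [(array([201.9, 165.7]), np.int32(536))] -> [(array([202. , 165.9]), np.int32(555))]
[(array([283., 189.]), np.int32(153)), (array([180., 229.]), np.int32(3818)), (array([364., 219.]), np.int32(298)), (array([259., 218.]), np.int32(149)), (array([261., 242.]), np.int32(153)), (array([286., 243.]), np.int32(152)), (array([121., 334.]), np.int32(11516)), (array([218., 265.]), np.int32(22)), (array([ 19., 385.]), np.int32(1427))]
[113, 113, 112, 112, 112, 112, 112, 112, 112, 111, 112, 113, 112, 112, 112, 113, 114, 114, 113, 113, 112, 112, 112, 112, 112, 112, 113, 111, 105, 99, 111, 114, 114, 114, 115, 109, 103, 118, 124, 125, 125, 125, 126, 124, 123, 122, 126, 143, 148, 135, 120, 123, 126, 126, 126]
```

```bash
python3 -c "
from plant import bot
print(bot.close_job())"
```

```text
the job is handed in; nothing more can be done
None
```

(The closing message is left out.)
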